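# Slide the vial block into the imaging microscope and start it

### The job

Load the microscope: with the fingertips, push the black block of vials along the loading deck, through the narrow gap between the two guide cheeks, until it is fully home against the rear stop pads, then press the round start key all the way down and let go. Push on the block itself, steadily: do not lift, tip or flick it and do not touch its vials. Do not press the key before the block is home, and leave the spare vial, the jar and the mouse where they are.

Things in the scene. Friction and masses are not known exactly. Their poses are not given: they have to be found in the camera images.
- reader: cream bench microscope for imaging vials, fixed, yawed differently each time. Origin on the bench; its +x is the loading direction (towards its column), +y left of that, z up. Base 520 x 300 mm (x -290 to 230, y -150 to 150); its flat loading deck is 35 mm above the bench. All x, y below are in this frame, in mm.
- gap (a point): point on the deck midway between the two aluminium guide cheeks' noses, at reader x = 0, y = 0. Cheeks: each 14 mm thick, 28 mm high, from x = -7 (round noses, 7 mm radius) to x = 60; inner faces at y = -45.5 and 45.5, a gap of 91 mm. Only the key and the spare vial also stand on the deck before x = 60.
- stop (a point): point on the deck between the faces of the two rubber stop pads (25 mm high), at reader x = 94, y = 0. Behind them: column from x = 100, 180 mm wide, 215 mm above the deck; its optical head overhangs to x = 60, y = -50 to 50, 210 mm above the deck, the objective under it 175 mm above the deck; back plate at x = 210, 280 mm wide, 305 mm high.
- block: loose black foam vial block, 128 (x) x 86 (y) x 34 mm high, corners rounded to 6 mm, about 0.4 kg with vials, standing askew on the deck before the cheeks; slides at 1 to 4 N. Origin: centre of its underside. Its ends are alike. Home (front on the stop pads) its origin is at reader x = 30, y = 0, its x along reader x, its rear end 27 mm outside the cheeks' noses.
- vials: the six white-capped vials seated firmly in the block (one piece with it, same origin and axes), 27 mm across, 2 rows of 3 at x = -38, 0, 38 and y = -20, 20, standing 22 mm above the block's top. Not to be touched.
- start_key (a joint): travel of the round start key, 0 (up) to 0.006 m (fully down); it springs back; 4 N press it fully down.
- start_key_top (a point): centre of the top of the start key, a round pale key 26 mm across in a round grey housing (42 mm across, 12 mm high) on the deck; its top is 22 mm above the deck; beside the cheek on the reader's +y side, at x = +5, y = +117 of reader; it is pressed straight down. It is the only key on the deck.
- spare_vial: bystander: loose vial with white cap, 27 mm across, 46 mm high, standing on the deck beyond the other cheek (the reader's -y side). Origin at the centre of its underside.
- jar: bystander: loose jar, 64 mm across, 75 mm high, on the bench at the reader's +y side. Origin at the centre of its underside.
- mouse: bystander: black computer mouse, 105 x 58 x 35 mm, on the bench before the open end of the deck. Origin at the centre of its underside.

How it is judged:
By the outcome, as a careful person would: the job done as asked, in the order asked, and still so for the second after the job is handed in, with the robot touching nothing.
It also fails if it takes over 70 s, if anything falls off the work surface, if the arm or the gripper's body presses on something with over 40 N, if the wrist force passes 120 N, or if a joint passes its speed limit or range.

### The arm

A 6-joint arm with a two-finger parallel gripper is mounted at the origin on the work surface. World frame = base frame: x ahead of the robot, y to its left, z up, the work surface at z = 0. Lengths are in m, angles in rad, forces in N, time in s.
With the tool pointing down it reaches from about 0.35 to 0.775 m from the base axis. Payload 5.5 kg.
Tool frame: the origin (TCP) lies between the finger pads; the fingertips stand 19 mm ahead of it and the grasp point (between the pads) is the TCP (env.tcp_to_tips is the distance from the TCP to the fingertips, in m); z points along the fingers, y is the direction in which the jaws open and shut (so a half turn about z gives the same grasp; the last joint's range is limited). The gripper opens to 85 mm and grips with 20 to 120 N. Pads are 22 mm wide; open, the fingers measure 114 mm over their backs; the gripper's body (76 mm by 85 mm) begins 54 mm behind the grasp point. The pads swing forward as they close: fully open they stand 13 mm farther back than shut.
Start: joints at [1.062, 0.313, 0.046, 1.304, 0, 1.431], TCP at [0.207, 0.536, 0.25] pointing down, gripper open.
Joint ranges: [-2.76, 2.76], [-0.86, 1.69], [-1.03, 1.26], [-2.2, 2.34], [-1.47, 1.5], [-3.14, 3.14]. Speed limits (rad/s): [2.57, 2.57, 3.14, 3.14, 3.14, 3.14].

### API

Orientations are given as a unit quaternion [w, x, y, z].
In Python, from workcell import env, eyes, job gives the robot as it stands. The module is installed in compiled form; this text tells all that it offers.
- The arm moves only by the tool move_arm, never from a script. Its argument "commands" is a list of rows, each a list of 3 entries, a list of its own where there are three numbers: the shift along the world's x, y, z as a fraction of full scale, then the turn, a rotation vector about the world's x, y, z as a fraction of full scale, then the gripper command: -1 is shut, 1 is fully open, values between are in proportion. In form: [[[x, y, z], [wx, wy, wz], gripper], ...]. A call has 1 to 5 rows; each row shifts and turns the commanded pose from where the row before left it; what a row does not reach is not made up. Full scale, the value 1, is 0.04 m for a shift and 8 degrees for a turn. A row lasts 1/10 s, in which the tool goes at most 50 mm and 8.59 degrees, less where a joint would pass 70% of its speed; a pose out of reach is approached as far as the arm can. A call with a number of a shift or a turn outside -1 to 1 is refused whole. A call with a gripper value outside its range is refused whole. The fingers move at their own pace and stop on an object; "newtons" is the grip in N (left out, the last holds). Time passes only in rows, so rows that do not move let the fingers close. It gives the time, the measured TCP pose, the force and the opening at its end, in the units of the state.
- env.get_state(): the state, without advancing time (a new reading comes with each control period).
- eyes.read_camera(name): name is "scene" or "top"; returns a dict with "frame" (400x640x3 uint8, red, green, blue), "mtx" (3x3 intrinsics, pixels), "k1" (the pictures are not rectified: a ray, as slopes to the right and down, at radius r is drawn at 1 + k1 r^2 times it, then the intrinsics apply), "camera_from_world" (4x4, takes a point from world to camera coordinates). Camera axes: x right, y down, z forward; pixel columns grow to the right and rows downward; lengths in m; the calibration is good to about 2 mm. A picture is of the moment at which its call begins. There is no depth.
- job.hand_in(): hands the job in, once; it reports no verdict.
The state is a dict: "clock": time; "joint_pos": joint angles; "qvel": joint speeds; "tau": joint torques, N m; "tcp_pos": TCP position; "orientation": TCP orientation; "wrist_force": force on the tool from outside, world axes, zero at the start; "ft_torque": the same for the moment, N m; "finger_gap": finger opening in m.
Only numpy, scipy, OpenCV 4.12 (cv2) and the standard library are available. Lean on these libraries where they do the work, as an engineer would, in place of code of your own. Each camera call takes 0.05 s, during which the arm holds its last target.

## Working session

There is one attempt and no reset: what is moved stays moved. The work goes in short steps, Python scripts to look and compute and a tool call to move; the robot and the scene stay as the last step left them, time stands still between calls to the robot, and variables do not carry over. Pictures are saved under pics/ and viewed, and the job is handed in when it is done.

Besides the shell and the picture viewer there is one more tool, called after "Request:" as name(argument=value, ...), one argument or row to a line, values as JSON. move_arm: Moves the arm, as the interface text tells. Its arguments: {"type":"object","properties":{"commands":{"type":"array","items":{"type":"array"}},"newtons":{"type":"number"}},"required":["commands"]}

```bash
mkdir -p pics
python3 - <<'E'
from workcell import env, eyes, job
import cv2, numpy as np
s=env.get_state(); print(s, env.tcp_to_tips)
for n in("scene","top"):
    d=eyes.read_camera(n); cv2.imwrite(f"pics/{n}0.png",d["frame"][:,:,::-1]); print(n,d["mtx"],d["k1"],d["camera_from_world"])
E
```

```text
{'clock': 0.0, 'joint_pos': array([1.06239029e+00, 3.13981983e-01, 4.49672112e-02, 1.30358219e+00,
       4.59353446e-06, 1.43122454e+00]), 'qvel': array([ 0.00131901,  0.0011387 , -0.00021172,  0.00121669,  0.00011653,
       -0.00093088]), 'tau': array([ 8.54040508e-06, -4.80628324e+01,  2.98531848e+01,  1.95132243e-02,
       -3.89711513e-04, -1.29163112e-05]), 'tcp_pos': array([0.20706296, 0.53591416, 0.2494145 ]), 'orientation': array([-2.88793041e-04,  1.83373501e-01,  9.83042903e-01, -8.52743416e-04]), 'wrist_force': array([ 0.04628818, -0.16834421,  0.09490576]), 'ft_torque': array([ 0.02287889,  0.01518911, -0.00073933]), 'finger_gap': 0.08540602082248208} 0.019
scene [[364.61326262   0.         319.41504519]
 [  0.         364.61326262 199.33034159]
 [  0.           0.           1.        ]] -0.05592516306731799 [[ 0.18311392  0.98290786  0.01901143 -0.25045045]
 [ 0.63335943 -0.1031593  -0.7669511  -0.30030787]
 [-0.75188106  0.15248049 -0.64142387  1.16641381]
 [ 0.          0.          0.          1.        ]]
top [[395.99211669   0.         319.68454793]
 [  0.         395.99211669 192.41730991]
 [  0.           0.           1.        ]] -0.04981892892416865 [[ 0.0041553  -0.99904374  0.0435241   0.11500314]
 [-0.99266942 -0.00937832 -0.12049674  0.5858173 ]
 [ 0.1207897  -0.04270435 -0.99175914  0.92009879]
 [ 0.          0.          0.          1.        ]]
```

View pics/scene0.png

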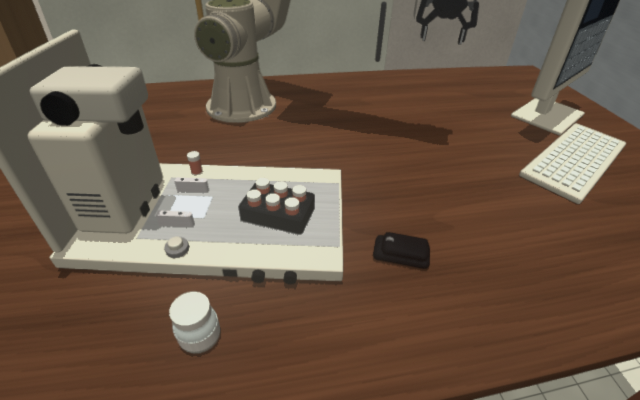

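View pics/top0.png

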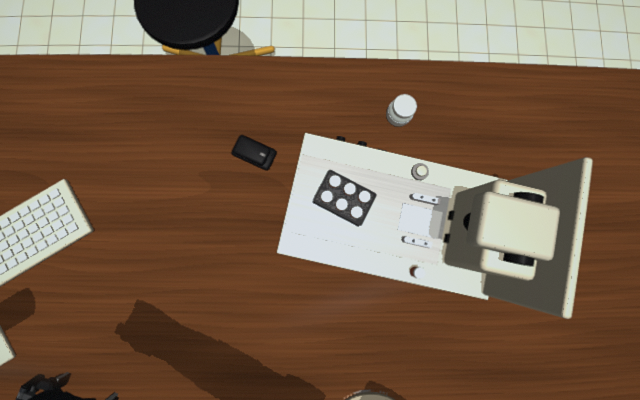

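The scene view shows the reader with its open end to the right: block near (277,205), key (176,244), spare vial (195,163), jar (195,322), mouse (402,250). The top view shows the block at (345,197), key at (420,171), cheeks at (427,198) and (417,240), and the deck's open-end corners near (306,133) and (278,253). I'll zoom in for exact edges.

```bash
cat > h.py <<'E'
import numpy as np, cv2
from workcell import env, eyes, job
def grab(n): return eyes.read_camera(n)
def ray(d,px):
    p=np.atleast_2d(np.array(px,float)); K=d["mtx"]; 
    q=cv2.undistortPoints(p.reshape(-1,1,2),K,np.array([d["k1"],0,0,0,0.])).reshape(-1,2)
    T=d["camera_from_world"];R=T[:3,:3]
    o=-R.T@T[:3,3]; v=np.c_[q,np.ones(len(q))]@R
    return o,v
def onz(d,px,z):
    o,v=ray(d,px); return o+v*((z-o[2])/v[:,2])[:,None]
def proj(d,P):
    T=d["camera_from_world"]; 
    r,_=cv2.Rodrigues(T[:3,:3]); return cv2.projectPoints(np.atleast_2d(np.array(P,float)),r,T[:3,3],d["mtx"],np.array([d["k1"],0,0,0,0.]))[0].reshape(-1,2)
E
python3 - <<'E'
import cv2
a=cv2.imread("pics/top0.png")[120:290,265:465]; cv2.imwrite("pics/topz.png",cv2.resize(a,None,fx=4,fy=3.5,interpolation=cv2.INTER_CUBIC)[:600])
a=cv2.imread("pics/scene0.png")[140:290,40:350]; cv2.imwrite("pics/scz.png",cv2.resize(a,None,fx=2.5,fy=2.5,interpolation=cv2.INTER_CUBIC))
E
```

```text
(no output)
```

View pics/topz.png

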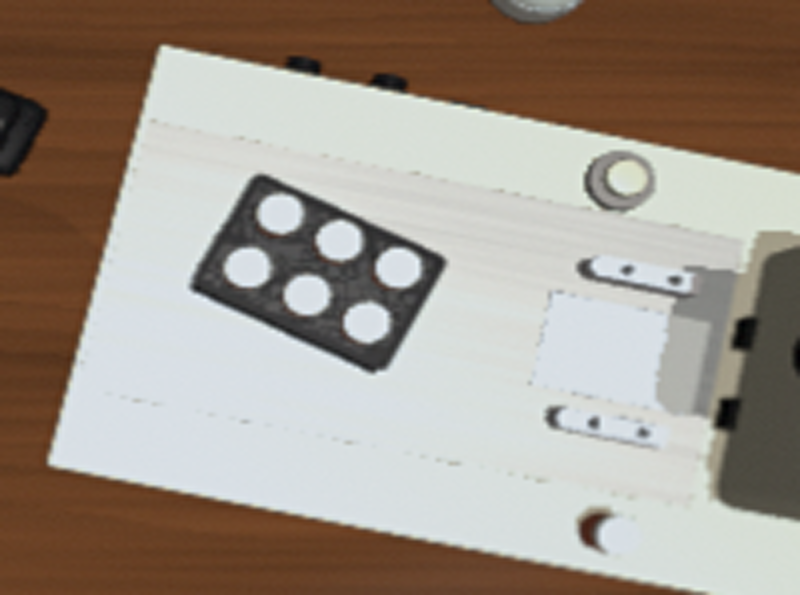

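View pics/scz.png

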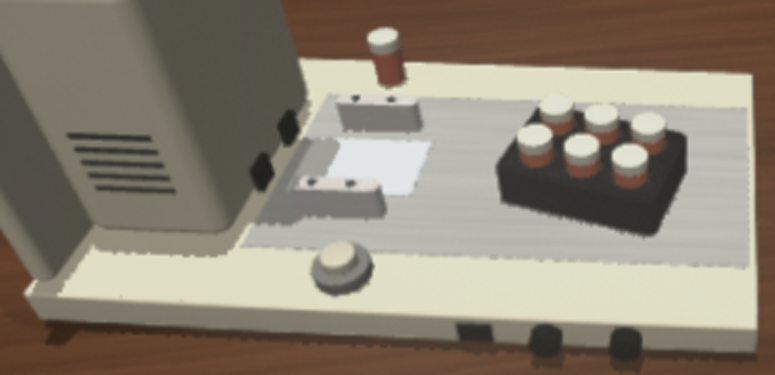

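The zooms show cleanly the deck edge, six caps, key and both cheeks. Now the measurements.

```bash
cat > meas.py <<'E'
from h import *
from scipy.optimize import least_squares
def caps(d,zc=0.035+0.034+0.022,lo=None):
    f=d["frame"].astype(int)
    return f
if __name__=="__main__":
    d=grab("top"); f=d["frame"]
    T=d["camera_from_world"]; print("cam",-T[:3,:3].T@T[:3,3])
    hsv=cv2.cvtColor(f,cv2.COLOR_RGB2HSV)
    wood=((hsv[...,1]>90)&(hsv[...,2]<170)).astype(np.uint8)
    g=cv2.cvtColor(f,cv2.COLOR_RGB2GRAY).astype(float)
    # edge points by scanning
    def scan(pts,dirn,thr=150,L=10):
        out=[]
        for p in pts:
            t=np.arange(-L,L,0.1); xy=np.array(p)+t[:,None]*np.array(dirn)
            v=cv2.remap(g.astype(np.float32),xy[:,0].astype(np.float32)[None],xy[:,1].astype(np.float32)[None],cv2.INTER_LINEAR)[0]
            k=np.argmax(np.abs(np.gradient(cv2.GaussianBlur(v[None],(1,0),8) if 0 else np.convolve(v,np.ones(10)/10,'same')))[12:-12])+12
            out.append(xy[k])
        return np.array(out)
    def lerp(a,b,n): return np.array(a)+np.linspace(0,1,n)[:,None]*(np.array(b)-np.array(a))
    E1=scan(lerp((304,141),(280,245),25),(1,.22))     # open end
    E2=scan(lerp((375,147),(455,163),25),(.2,-1),L=6)       # +y side
    E3=scan(lerp((290,255),(470,293),30),(-.2,1),L=6)      # -y side
    for n,E in(("E1",E1),("E2",E2),("E3",E3)):
        P=onz(d,E,0.035)[:,:2]; 
        vx,vy,x0,y0=cv2.fitLine(P.astype(np.float32),cv2.DIST_HUBER,0,1e-4,1e-4).ravel()
        r=(P-[x0,y0])@[-vy,vx]; print(n,np.degrees(np.arctan2(vy,vx)),x0,y0,"rms",np.sqrt((r**2).mean()),np.abs(r).max())
    # blobs: caps
    blk=(g<95).astype(np.uint8); blk[:, :300]=0; blk[:,390:]=0; blk[:165]=0; blk[235:]=0
    c=max(cv2.findContours(blk,cv2.RETR_EXTERNAL,cv2.CHAIN_APPROX_NONE)[0],key=cv2.contourArea)
    m=np.zeros_like(blk); cv2.drawContours(m,[c],-1,1,-1)
    print("block rect px",cv2.minAreaRect(c))
    wc=((g>140)&(m>0)).astype(np.uint8); n,l,st,ce=cv2.connectedComponentsWithStats(wc)
    C=np.array([ce[i] for i in range(1,n) if st[i,4]>40]); print(len(C),C.round(1).tolist())
    W=onz(d,C,0.091)[:,:2]; print("caps",W.round(4).tolist(),W.mean(0))
    u,s,vt=np.linalg.svd(W-W.mean(0)); print("ang",np.degrees(np.arctan2(vt[0,1],vt[0,0])),s)
    P=onz(d,cv2.boxPoints(cv2.minAreaRect(c)),0.069)[:,:2]; print("block top",P.round(4).tolist(),P.mean(0))
E
python3 meas.py
```

```text
cam [0.46990659 0.15967937 0.97810005]
E1 -12.175828 0.57486707 0.19085948 rms 6.106891651019259e-05 0.00015670853447988893
E2 77.58682 0.6761246 -0.100252405 rms 0.0006042748357504196 0.0013284344508369312
E3 77.561226 0.3925495 -0.00069904176 rms 0.0005514409632902816 0.0012260141048691835
block rect px ((344.078125, 197.75164794921875), (54.39918899536133, 37.1199951171875), 27.758541107177734)
6 [[334.6, 180.5], [349.6, 188.2], [326.5, 196.0], [364.2, 196.0], [341.3, 203.8], [356.4, 211.6]]
caps [[0.6055, 0.0876], [0.5881, 0.0536], [0.5699, 0.1059], [0.5706, 0.0204], [0.5525, 0.0726], [0.5352, 0.0384]] [0.57032197 0.06310873]
ang 62.712812294195764 [0.07584929 0.04903817]
block top [[0.5593, 0.1397], [0.6367, 0.0998], [0.5782, -0.0127], [0.5016, 0.0284]] [0.56896246 0.06379424]
```

```bash
cat > fr.py <<'E'
from h import *
yaw=np.radians(-102.35)
X=np.array([np.cos(yaw),np.sin(yaw)]);Y=np.array([-X[1],X[0]])
ym=(np.array([.67612,-.10025])@Y+np.array([.39255,-.0007])@Y)/2
xm=np.array([.57487,.19086])@X+.290
O=X*xm+Y*ym
def r2w(x,y): return O+X*x/1000+Y*y/1000
def w2r(p): p=np.asarray(p)[...,:2]-O; return np.stack([p@X,p@Y],-1)*1000
E
python3 - <<'E'
from fr import *
print("O",O)
W=np.array([[0.6055, 0.0876], [0.5881, 0.0536], [0.5699, 0.1059], [0.5706, 0.0204], [0.5525, 0.0726], [0.5352, 0.0384]])
print("block in reader",w2r(W.mean(0)),w2r([.569,.0638]),"rel angle",62.71-180+102.35)
pts=[(5,117,22)]+[(-7,52.5*s,28) for s in(1,-1)]+[(60,52.5*s,28) for s in(1,-1)]+[(60,45.5*s,28) for s in(1,-1)]+[(-290,150,0),(-290,-150,0),(94,20,12),(94,-20,12)]
P=[[*r2w(x,y),.035+z/1000] for x,y,z in pts]
for n in("top","scene"):
    d=grab(n);f=d["frame"][:,:,::-1].copy();q=proj(d,P)
    x0,y0,w,h,k=(265,120,200,150,4) if n=="top" else (40,140,310,150,2.5)
    z=cv2.resize(f[y0:y0+h,x0:x0+w],None,fx=k,fy=k,interpolation=cv2.INTER_CUBIC)
    for p in q: cv2.drawMarker(z,tuple(int(round(v)) for v in ((p-[x0,y0]+.5)*k)),(0,0,255),0,10,1)
    cv2.imwrite(f"pics/chk_{n}.png",z)
    # key top
E
```

```text
O [ 0.52458623 -0.09500017]
block in reader [-164.20273003   10.84455468] [-164.62476471    9.42135482] rel angle -14.939999999999998
```

View pics/chk_top.png

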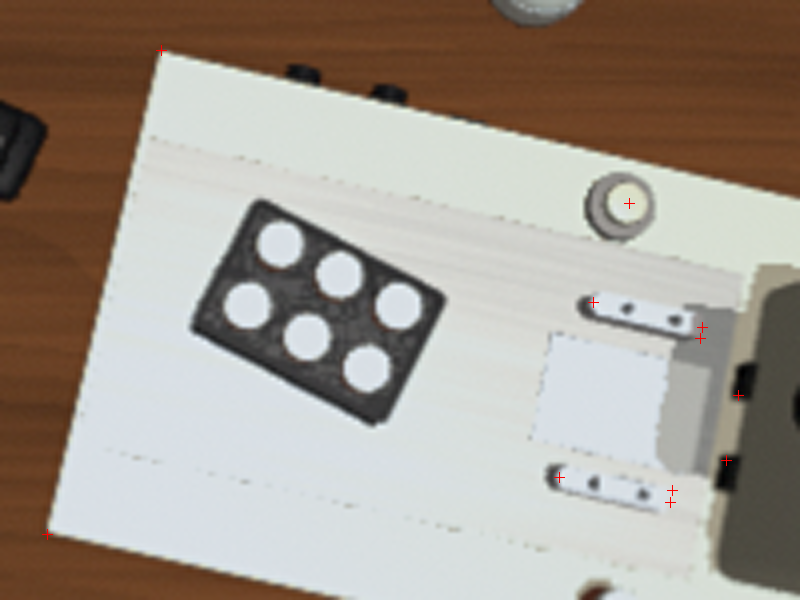

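View pics/chk_scene.png

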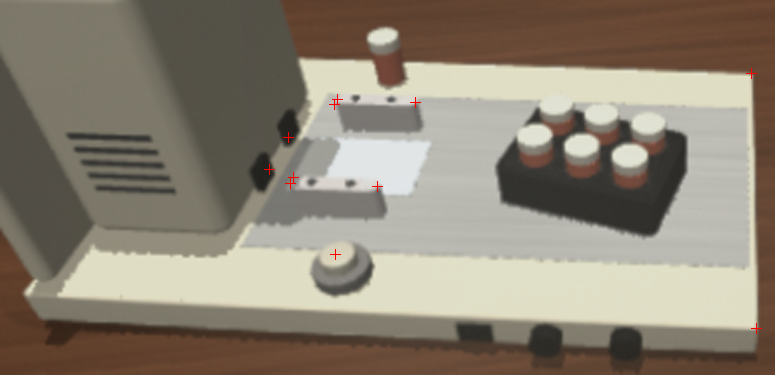

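The overlay matches the noses, key and corners within about 1 px in the top view and about 1 px in the scene view. In the reader frame the block is at about (-164, 10), yawed -15°. That suits a two-finger push on its rear face along an arc of roughly 300 mm radius, then straight in. Next I'll work out the waypoints.

Run:
```python
from fr import *
s=env.get_state(); p=s["tcp_pos"]
bc=r2w(-164.3,10.3); a=np.radians(-117.3); ub=np.array([np.cos(a),np.sin(a)])
for off in(-105,):
    t=bc+ub*off/1000; print("pre",t,w2r(t),"shift",t-p[:2], (t-p[:2])/.04)
print("key",r2w(5,117),"home tcp",r2w(-34-11,0))
d=grab("top")
for n,px,z in(("mouse",(254,152),.03),("jar",(403,106),.075),("spare",(418,272),.08)): w=onz(d,[px],z)[0]; print(n,w.round(3),w2r(w).round(0))
```

```text
pre [0.61794705 0.15659963] [-265.74588867   37.38748182] shift [ 0.41076187 -0.37957535] [10.26904681 -9.48938366]
key [ 0.63780936 -0.12490877] home tcp [ 0.53421097 -0.0510415 ]
mouse [0.683 0.279 0.03 ] [-399.   75.]
jar [ 0.79  -0.078  0.075] [-73. 256.]
spare [ 0.4   -0.103  0.08 ] [  34. -120.]
```

Request:
move_arm(
  commands=[
    [[0.685, -0.633, 0], [0, 0, 0.7], -0.15],
    [[0.685, -0.633, 0], [0, 0, 0.7], -0.15],
    [[0.685, -0.633, 0], [0, 0, 0.7], -0.15],
    [[0.685, -0.633, 0], [0, 0, 0.7], -0.15],
    [[0.685, -0.633, 0], [0, 0, 0.7], -0.15],
  ],
  newtons=40,
)

```text
clock: 0.8
tcp_pos: [0.3452, 0.4087, 0.2504]
orientation: [0.0, -0.062, 0.998, 0.0]
wrist_force: [0.6, 0.7, 0.0]
finger_gap: 0.036
```

Request:
move_arm(
  commands=[
    [[0.685, -0.633, 0], [0, 0, 0.7], -0.15],
    [[0.685, -0.633, 0], [0, 0, 0.7], -0.15],
    [[0.685, -0.633, 0], [0, 0, 0.7], -0.15],
    [[0.685, -0.633, 0], [0, 0, 0.7], -0.15],
    [[0.685, -0.633, 0], [0, 0, 0.7], -0.15],
  ],
)

```text
clock: 1.3
tcp_pos: [0.4823, 0.282, 0.2504]
orientation: [0.0, -0.302, 0.953, 0.0]
wrist_force: [0.4, -0.2, 0.5]
finger_gap: 0.0362
```

Request:
move_arm(
  commands=[
    [[0.685, -0.633, 0], [0, 0, 0.7], -0.15],
    [[0.685, -0.633, 0], [0, 0, 0.7], -0.15],
    [[0.685, -0.633, 0], [0, 0, 0.7], -0.15],
    [[0.685, -0.633, 0], [0, 0, 0.7], -0.15],
    [[0.685, -0.633, 0], [0, 0, 0.675], -0.15],
  ],
)

```text
clock: 1.8
tcp_pos: [0.6193, 0.1554, 0.2503]
orientation: [-0.0, -0.522, 0.853, 0.0]
wrist_force: [0.1, 0.1, 0.7]
finger_gap: 0.0363
```

Request:
move_arm(
  commands=[
    [[0, 0, -0.7], [0, 0, 0], -0.15],
    [[0, 0, -0.7], [0, 0, 0], -0.15],
    [[0, 0, -0.7], [0, 0, 0], -0.15],
    [[0, 0, 0], [0, 0, 0], -0.15],
  ],
)

```text
clock: 2.2
tcp_pos: [0.6156, 0.156, 0.1617]
orientation: [-0.004, -0.52, 0.854, 0.002]
wrist_force: [-0.7, 0.2, -0.2]
finger_gap: 0.0359
```

```bash
cat > st.py <<'E'
from fr import *
from scipy.spatial.transform import Rotation as Ro
s=env.get_state(); q=s["orientation"]; R=Ro.from_quat([q[1],q[2],q[3],q[0]]).as_matrix()
print("t",s["clock"],"tcp",s["tcp_pos"].round(4),"reader",w2r(s["tcp_pos"]).round(1),"jaw",round(np.degrees(np.arctan2(R[1,1],R[0,1])),2),"push dir rel",round(np.degrees(np.arctan2(R[1,1],R[0,1]))+90-360+102.35,2),"zaxis",R[:,2].round(3),"F",s["wrist_force"].round(2),"gap",round(s["finger_gap"],4),"J",s["joint_pos"].round(2))
E
python3 st.py
python3 - <<'E'
from h import *
for n in("top","scene"):
    d=grab(n); f=d["frame"][:,:,::-1]
    x0,y0=(230,90) if n=="top" else (180,90)
    cv2.imwrite(f"pics/a_{n}.png",cv2.resize(f[y0:y0+180,x0:x0+240],None,fx=3,fy=3,interpolation=cv2.INTER_CUBIC))
E
```

```text
t 2.2 tcp [0.6156 0.156  0.1617] reader [-264.6   35.2] jaw 152.65 push dir rel -15.0 zaxis [-0.008 -0.001 -1.   ] F [-0.7   0.2  -0.18] gap 0.0359 J [ 0.12  0.47  0.06  1.17  0.   -0.97]
```

View pics/a_scene.png

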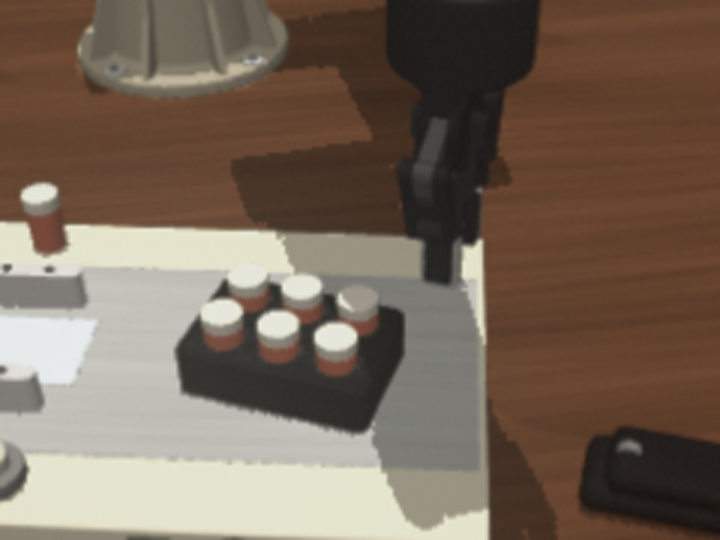

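View pics/a_top.png

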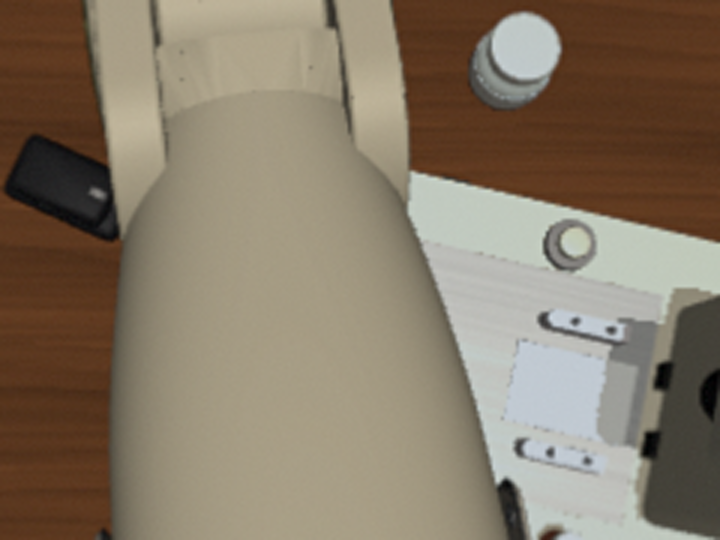

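```bash
python3 st.py
```

```text
t 2.3 tcp [0.618  0.1566 0.1663] reader [-265.7   37.4] jaw 152.67 push dir rel -14.98 zaxis [-0.001 -0.    -1.   ] F [-0.1   0.74  0.06] gap 0.0358 J [ 0.12  0.47  0.07  1.17  0.   -0.97]
```

Run:
```python
from fr import *
d=grab("scene"); j=np.array([.889,-.459]);k=np.array([-.459,-.889])
t=np.array([.618,.1566])
for dz in(-.010,-.015,-.019,-.025,-.032):
    P=[[*(t+j*.025+k*o),.1663+dz] for o in(-.011,.011)]
    print(dz,((proj(d,P)-[180,90]+.5)*3).round(0).tolist())
```

```text
-0.01 [[461.0, 280.0], [423.0, 272.0]]
-0.015 [[461.0, 287.0], [423.0, 279.0]]
-0.019 [[461.0, 293.0], [423.0, 285.0]]
-0.025 [[460.0, 301.0], [423.0, 294.0]]
-0.032 [[460.0, 311.0], [422.0, 303.0]]
```

The scene view shows the open fingertips at about (440,280) in the zoom, about 14 mm ahead of the TCP, with a clear space behind the block's rear end to descend into. The top view is covered by the arm. Descending now.

Request:
move_arm(
  commands=[
    [[0, 0, -0.8], [0, 0, 0], -0.15],
    [[0, 0, -0.8], [0, 0, 0], -0.15],
    [[0, 0, -0.6], [0, 0, 0], -0.15],
    [[0, 0, -0.4], [0, 0, 0], -0.15],
    [[0, 0, -0.1], [0, 0, 0], -0.15],
  ],
)

```text
clock: 2.85
tcp_pos: [0.6183, 0.1568, 0.0582]
orientation: [-0.0, -0.52, 0.854, 0.0]
wrist_force: [0.1, -0.5, 0.5]
finger_gap: 0.0362
```

```bash
cat > pic.py <<'E'
import sys
from h import *
d=grab("scene"); f=d["frame"][:,:,::-1]; x0,y0=120,110
cv2.imwrite(sys.argv[1],cv2.resize(f[y0:y0+170,x0:x0+250],None,fx=3,fy=3,interpolation=cv2.INTER_CUBIC))
E
python3 pic.py pics/b1.png; python3 st.py
```

```text
t 2.9 tcp [0.6186 0.1568 0.0586] reader [-266.   38.] jaw 152.68 push dir rel -14.97 zaxis [ 0.  0. -1.] F [0.67 0.47 0.27] gap 0.0359 J [ 0.12  0.55 -0.08  0.94  0.   -0.97]
```

View pics/b1.png

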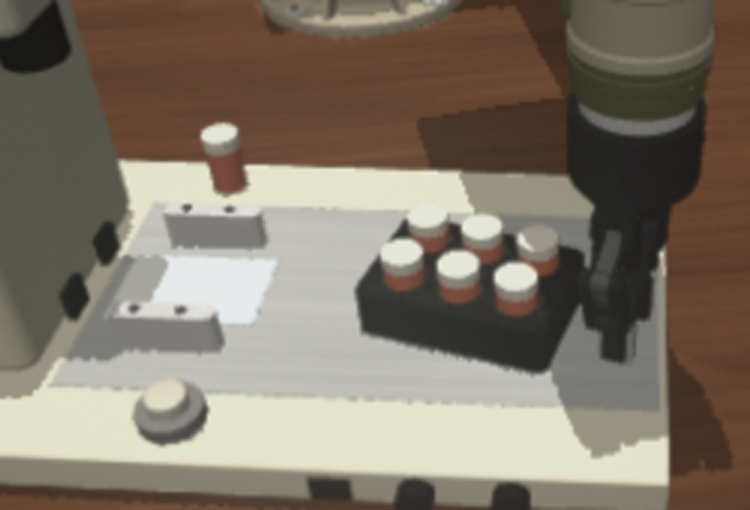

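The fingertip is about 7 mm above the deck, near (615,355). A finger knuckle at (600,290) sticks out a little towards the block and vials, so I'll tilt the tool 16° to make the tips lead and keep the knuckle clear of the caps. Then I'll approach.

Request:
move_arm(
  commands=[
    [[0, 0, 0], [-0.44, 0.23, 0], -0.15],
    [[0, 0, 0], [-0.44, 0.23, 0], -0.15],
    [[0, 0, 0], [-0.44, 0.23, 0], -0.15],
    [[0, 0, 0], [-0.44, 0.23, 0], -0.15],
    [[0, 0, 0], [0, 0, 0], -0.15],
  ],
)

```text
clock: 3.4
tcp_pos: [0.62, 0.1584, 0.0597]
orientation: [-0.117, -0.516, 0.846, -0.072]
wrist_force: [-0.1, 0.2, -0.6]
finger_gap: 0.0363
```

Request:
move_arm(
  commands=[
    [[-0.06, -0.11, 0], [0, 0, 0], -0.15],
    [[-0.06, -0.11, 0], [0, 0, 0], -0.15],
    [[-0.06, -0.11, 0], [0, 0, 0], -0.15],
    [[-0.04, -0.075, 0], [0, 0, 0], -0.15],
    [[0, 0, 0], [0, 0, 0], -0.15],
  ],
)

```text
clock: 3.9
tcp_pos: [0.6092, 0.1393, 0.0588]
orientation: [-0.118, -0.514, 0.846, -0.071]
wrist_force: [-0.4, 0.4, -0.1]
finger_gap: 0.0363
```

```bash
python3 pic.py pics/b2.png; python3 st.py
```

```text
t 3.95 tcp [0.6094 0.1397 0.0587] reader [-247.4   32.6] jaw 152.6 push dir rel -15.05 zaxis [-0.127 -0.242 -0.962] F [-0.54  0.28  0.93] gap 0.0362 J [ 0.19  0.67  0.1   1.18 -0.21 -0.88]
```

View pics/b2.png

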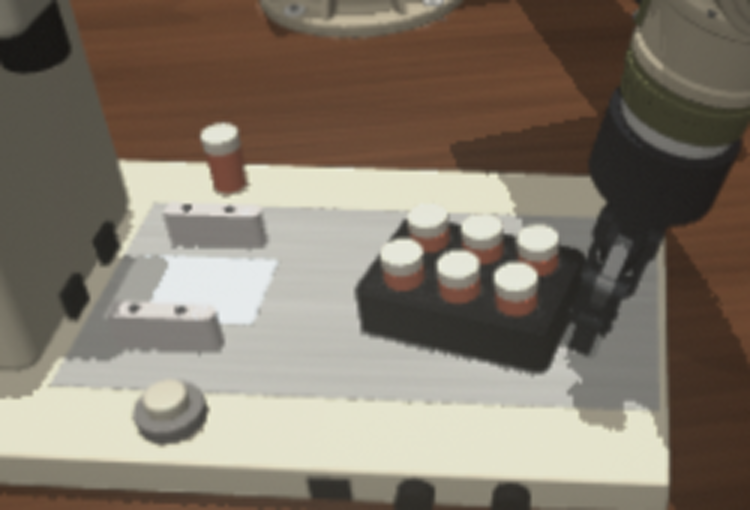

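Tips lead and the knuckle clears the caps; the gap to the rear face is about 7 mm. Now I'll compute rows for the arc.

```bash
cat > plan.py <<'E'
from fr import *
# block path: pose list (x,y,th deg)
def tcpw(x,y,th,off=-78.4):
    t=np.radians(th); return r2w(x+off*np.cos(t),y+off*np.sin(t))
if __name__=="__main__":
    a=env.get_state()["tcp_pos"][:2]
    wp=[(-164.3,10.3,-15)]
    N=25; th0=-15; R=10.3/(1-np.cos(np.radians(15)))
    for i in range(1,N+1):
        th=th0*(1-i/N); t=np.radians(th); wp.append((-164.3+R*(np.sin(np.radians(15))+np.sin(t)), 10.3-R*(np.cos(t)-np.cos(np.radians(15))),th))
    print(R,wp[-1])
    W=np.array([tcpw(*w) for w in wp])
    print("to contact",(W[0]-a)/.04)
    for i in range(0,N,5): print(i,((W[i+5]-W[i])/5/.04).round(4),"turn/row",15/N/8, W[i+5].round(4), np.round(wp[i+5],1))
    E=tcpw(30,0,0); print("straight",(E-W[-1])/.04, E)
E
python3 plan.py
```

```text
302.28172478605256 (np.float64(-86.06373263893092), np.float64(0.0), -0.0)
to contact [-0.08864286 -0.16951624]
0 [-0.053  -0.0623] turn/row 0.075 [0.5952 0.1205] [-148.9    6.6  -12. ]
5 [-0.0496 -0.0649] turn/row 0.075 [0.5853 0.1075] [-133.4    3.7   -9. ]
10 [-0.0462 -0.0675] turn/row 0.075 [0.5761 0.094 ] [-117.7    1.7   -6. ]
15 [-0.0426 -0.0698] turn/row 0.075 [0.5675 0.08  ] [-101.9    0.4   -3. ]
20 [-0.0389 -0.0719] turn/row 0.075 [0.5598 0.0657] [-86.1   0.   -0. ]
straight [-0.6206013  -2.83444841] [ 0.53493817 -0.04772018]
```

Request:
move_arm(
  commands=[
    [[-0.02, -0.04, 0], [0, 0, 0], -0.15],
    [[-0.02, -0.04, 0], [0, 0, 0], -0.15],
    [[-0.02, -0.04, 0], [0, 0, 0], -0.15],
    [[-0.02, -0.04, 0], [0, 0, 0], -0.15],
    [[-0.01, -0.01, 0], [0, 0, 0], -0.15],
  ],
)

```text
clock: 4.45
tcp_pos: [0.6063, 0.134, 0.0583]
orientation: [-0.118, -0.515, 0.846, -0.071]
wrist_force: [0.6, 2.9, -1.7]
finger_gap: 0.0363
```

Request:
move_arm(
  commands=[
    [[-0.053, -0.062, 0], [0, 0, 0.075], -0.15],
    [[-0.053, -0.062, 0], [0, 0, 0.075], -0.15],
    [[-0.053, -0.062, 0], [0, 0, 0.075], -0.15],
    [[-0.053, -0.062, 0], [0, 0, 0.075], -0.15],
    [[-0.053, -0.062, 0], [0, 0, 0.075], -0.15],
  ],
)

```text
clock: 4.95
tcp_pos: [0.595, 0.1209, 0.0583]
orientation: [-0.117, -0.537, 0.832, -0.074]
wrist_force: [1.4, 2.5, -1.4]
finger_gap: 0.0368
```

Request:
move_arm(
  commands=[
    [[-0.05, -0.065, 0], [0, 0, 0.075], -0.15],
    [[-0.05, -0.065, 0], [0, 0, 0.075], -0.15],
    [[-0.05, -0.065, 0], [0, 0, 0.075], -0.15],
    [[-0.05, -0.065, 0], [0, 0, 0.075], -0.15],
    [[-0.05, -0.065, 0], [0, 0, 0.075], -0.15],
  ],
)

```text
clock: 5.45
tcp_pos: [0.5851, 0.1079, 0.0583]
orientation: [-0.115, -0.559, 0.818, -0.077]
wrist_force: [0.5, 1.7, -0.5]
finger_gap: 0.0362
```

```bash
python3 pic.py pics/b3.png; python3 st.py
```

```text
t 5.5 tcp [0.5847 0.1075 0.0583] reader [-210.7   15.4] jaw 158.72 push dir rel -8.93 zaxis [-0.101 -0.255 -0.962] F [ 0.38  1.74 -1.26] gap 0.0366 J [ 0.16  0.59 -0.03  1.09 -0.24 -1.02]
```

View pics/b3.png

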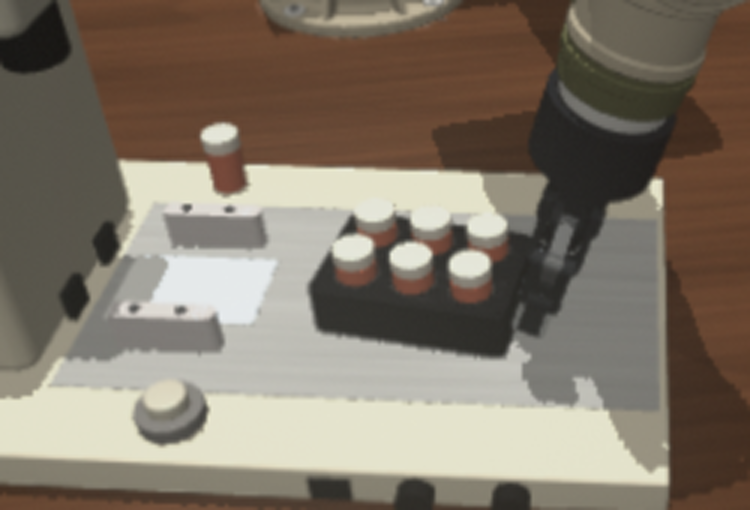

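The block follows, turning as planned, at 2–3 N, with fingers centred on its rear face near (530,320). I'll measure its pose from the caps in the scene view, referenced to the first picture.

```bash
cat > bp.py <<'E'
from fr import *
import sys
def caps(f,d,roi):
    hsv=cv2.cvtColor(f,cv2.COLOR_RGB2HSV).astype(int); x0,y0,x1,y1=roi
    m=((hsv[...,2]>150)&(hsv[...,1]<70)).astype(np.uint8)
    k=np.zeros_like(m);k[y0:y1,x0:x1]=m[y0:y1,x0:x1]
    n,l,st,ce=cv2.connectedComponentsWithStats(k,connectivity=4)
    return [(ce[i],st[i,4]) for i in range(1,n) if st[i,4]>20],k
def reg(C,d):
    W=w2r(onz(d,C,.087)[:,:2]); 
    return W
M=np.array([[x,y] for x in(-38,0,38) for y in(-20,20)],float)
def fit(W,guess):
    from scipy.optimize import linear_sum_assignment
    x,y,t=guess
    for _ in range(5):
        a=np.radians(t);R=np.array([[np.cos(a),-np.sin(a)],[np.sin(a),np.cos(a)]])
        P=M@R.T+[x,y]; D=np.linalg.norm(P[:,None]-W[None],axis=2); i,j=linear_sum_assignment(D)
        A=M[i]-M[i].mean(0);B=W[j]-W[j].mean(0)
        t=np.degrees(np.arctan2((A[:,0]*B[:,1]-A[:,1]*B[:,0]).sum(),(A*B).sum()))
        a=np.radians(t);R=np.array([[np.cos(a),-np.sin(a)],[np.sin(a),np.cos(a)]])
        x,y=W[j].mean(0)-R@M[i].mean(0)
    r=W[j]-(M[i]@R.T+[x,y]); return x,y,t,np.sqrt((r**2).mean())
def measure(f,d,guess):
    g=f.copy()
    # predicted cap pixels -> flood windows
    a=np.radians(guess[2]);R=np.array([[np.cos(a),-np.sin(a)],[np.sin(a),np.cos(a)]])
    P=M@R.T+[guess[0],guess[1]]
    px=proj(d,[[*r2w(*p),.087] for p in P])
    x0,y0=(px.min(0)-12).astype(int);x1,y1=(px.max(0)+12).astype(int)
    B,k=caps(f,d,(x0,y0,x1,y1))
    C=[]
    for q in px:
        c=[b for b in B if np.linalg.norm(b[0]-q)<9 and b[1]<200]
        if c: C.append(min(c,key=lambda b:np.linalg.norm(b[0]-q))[0])
    C=np.array(C); print("n",len(C))
    return fit(reg(C,d),guess)
if __name__=="__main__":
    g=[float(v) for v in sys.argv[1:4]]
    d=grab("scene")
    f0=cv2.imread("pics/scene0.png")[:,:,::-1].copy()
    r0=measure(f0,d,(-164.3,10.3,-15)); print("ref",np.round(r0,2))
    r=measure(d["frame"],d,g); print("now",np.round(r,2),"corrected",np.round(np.array(r[:3])-r0[:3]+[-164.3,10.3,-15],2))
E
python3 bp.py -133 4 -9
```

```text
n 2
ref [-1.6419e+02  6.6000e+00 -1.4900e+01  2.0000e-02]
n 2
now [-1.3115e+02 -1.2400e+00 -9.3100e+00  7.0000e-02] corrected [-131.26    2.46   -9.41]
```

```bash
python3 - <<'E'
from h import *
f=cv2.imread("pics/scene0.png")
hsv=cv2.cvtColor(f,cv2.COLOR_BGR2HSV)
for p in((263,184),(254,196),(281,187),(292,204),(272,201),(299,191),(320,210),(230,200)): print(p,hsv[p[1]-2,p[0]],hsv[p[1]+1,p[0]])
E
sed -i 's/hsv\[...,2\]>150)&(hsv\[...,1\]<70)/hsv[...,2]>VT)\&(hsv[...,1]<90)/; s/^import sys/import sys\nVT=205/' bp.py; python3 bp.py -133 4 -9
```

```text
(263, 184) [ 32  17 225] [ 30  18 193]
(254, 196) [ 34  17 226] [ 32  21 218]
(281, 187) [ 32  17 225] [ 32  17 221]
(292, 204) [ 34  17 226] [ 34  17 225]
(272, 201) [ 32  17 226] [ 28  17 192]
(299, 191) [ 34  18 226] [ 34  18 222]
(320, 210) [ 27  12 190] [ 26  11 187]
(230, 200) [ 23  12 189] [ 27  12 186]
n 4
ref [-163.83    5.78  -14.71    0.49]
n 3
now [-130.46   -1.11   -8.65    0.37] corrected [-130.93    3.41   -8.94]
```

```bash
sed -i 's/\.087/.091/g; s/\[i,4\]>20/[i,4]>12/' bp.py; python3 bp.py -133 4 -9
```

```text
n 4
ref [-164.61   10.64  -14.71    0.29]
n 3
now [-131.58    3.7    -8.58    0.2 ] corrected [-131.27    3.36   -8.87]
```

The block is at (-131, 3.4, -8.9°), on the planned arc. I'll continue.

Request:
move_arm(
  commands=[
    [[-0.046, -0.067, 0], [0, 0, 0.075], -0.15],
    [[-0.046, -0.067, 0], [0, 0, 0.075], -0.15],
    [[-0.046, -0.067, 0], [0, 0, 0.075], -0.15],
    [[-0.046, -0.067, 0], [0, 0, 0.075], -0.15],
    [[-0.046, -0.067, 0], [0, 0, 0.075], -0.15],
  ],
)

```text
clock: 6.15
tcp_pos: [0.5761, 0.0947, 0.0585]
orientation: [-0.112, -0.58, 0.803, -0.08]
wrist_force: [1.3, 2.8, 0.5]
finger_gap: 0.0364
```

Request:
move_arm(
  commands=[
    [[-0.043, -0.07, 0], [0, 0, 0.075], -0.15],
    [[-0.043, -0.07, 0], [0, 0, 0.075], -0.15],
    [[-0.043, -0.07, 0], [0, 0, 0.075], -0.15],
    [[-0.043, -0.07, 0], [0, 0, 0.075], -0.15],
    [[-0.043, -0.07, 0], [0, 0, 0.075], -0.15],
  ],
)

```text
clock: 6.65
tcp_pos: [0.5675, 0.0806, 0.0584]
orientation: [-0.11, -0.601, 0.787, -0.083]
wrist_force: [1.5, 3.9, 2.4]
finger_gap: 0.0362
```

```bash
python3 bp.py -100 1 -3; python3 st.py;  python3 pic.py pics/b4.png
```

```text
n 4
ref [-164.61   10.64  -14.71    0.29]
n 3
now [-101.3     0.26   -3.33    0.18] corrected [-1.0099e+02 -8.0000e-02 -3.6200e+00]
t 6.7 tcp [0.5671 0.0801 0.0584] reader [-180.2    4.1] jaw 164.72 push dir rel -2.93 zaxis [-0.074 -0.264 -0.962] F [1.65 2.41 2.06] gap 0.0363 J [ 0.12  0.53 -0.14  1.01 -0.26 -1.17]
```

View pics/b4.png

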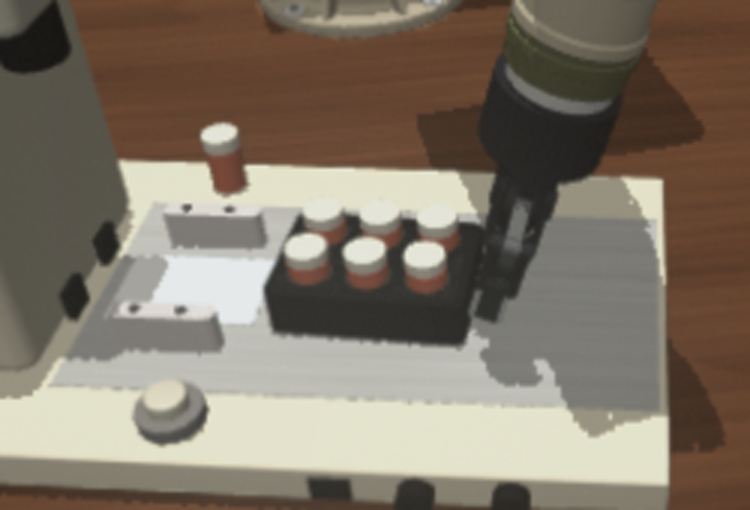

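Request:
move_arm(
  commands=[
    [[-0.037, -0.072, 0], [0, 0, 0.08], -0.15],
    [[-0.037, -0.072, 0], [0, 0, 0.08], -0.15],
    [[-0.037, -0.072, 0], [0, 0, 0.08], -0.15],
    [[-0.037, -0.072, 0], [0, 0, 0.08], -0.15],
    [[-0.037, -0.072, 0], [0, 0, 0.08], -0.15],
  ],
)

```text
clock: 7.25
tcp_pos: [0.56, 0.0662, 0.0583]
orientation: [-0.108, -0.623, 0.77, -0.086]
wrist_force: [1.1, 4.1, 2.4]
finger_gap: 0.0365
```

```bash
python3 bp.py -85 0 0; python3 st.py;  python3 - <<'E'
from fr import *
d=grab("scene"); f=d["frame"][:,:,::-1]; x0,y0=130,150
cv2.imwrite("pics/b5.png",cv2.resize(f[y0:y0+90,x0:x0+160],None,fx=5,fy=5,interpolation=cv2.INTER_CUBIC))
E
```

```text
n 4
ref [-164.61   10.64  -14.71    0.29]
n 3
now [-85.43   0.33   0.39   0.1 ] corrected [-8.512e+01 -1.000e-02  1.000e-01]
t 7.3 tcp [0.5596 0.0657 0.0584] reader [-1.645e+02 -1.000e-01] jaw 167.92 push dir rel 0.27 zaxis [-0.059 -0.268 -0.962] F [1.46 3.87 1.31] gap 0.0362 J [ 0.1   0.5  -0.19  0.97 -0.26 -1.24]
```

View pics/b5.png

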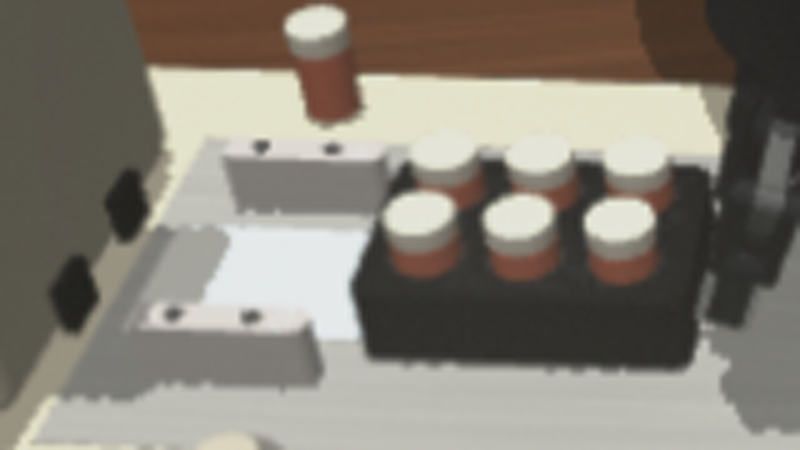

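Run:
```python
from fr import *
d=grab("scene")
f=lambda z:[[130+p[0]/5-.5+.1,150+p[1]/5-.5+.1] for p in z]
print("near inner",w2r(onz(d,f([(160,304),(230,306),(295,309)]),.063)[:,:2]))
print("near outer",w2r(onz(d,f([(150,327),(230,329),(300,332)]),.063)[:,:2]))
print("far inner",w2r(onz(d,f([(235,157),(300,157),(370,157)]),.063)[:,:2]))
print("far outer",w2r(onz(d,f([(235,142),(300,140),(370,138)]),.063)[:,:2]))
```

```text
near inner [[50.70939312 45.70069438]
 [23.67792143 45.35287349]
 [-1.48709377 45.67529244]]
near outer [[49.80728034 58.5831671 ]
 [19.40979842 58.00748692]
 [-7.2502588  58.1937435 ]]
far inner [[ 52.66971599 -46.5293328 ]
 [ 25.45496548 -47.97220746]
 [ -3.77736336 -49.5329562 ]]
far outer [[ 56.15231094 -56.83762175]
 [ 29.07817373 -59.68276899]
 [ -0.11698629 -62.65590438]]
```

The block is straight at (-85, 0, about 0.2°), between the cheek lines. I'll push straight in along reader x, watching the force.

Request:
move_arm(
  commands=[
    [[-0.0214, -0.0977, 0], [0, 0, 0], -0.15],
    [[-0.0214, -0.0977, 0], [0, 0, 0], -0.15],
    [[-0.0214, -0.0977, 0], [0, 0, 0], -0.15],
    [[-0.0214, -0.0977, 0], [0, 0, 0], -0.15],
    [[-0.0214, -0.0977, 0], [0, 0, 0], -0.15],
  ],
)

```text
clock: 7.9
tcp_pos: [0.5558, 0.0465, 0.0583]
orientation: [-0.108, -0.622, 0.77, -0.086]
wrist_force: [0.7, 4.6, 2.4]
finger_gap: 0.0366
```

Request:
move_arm(
  commands=[
    [[-0.0214, -0.0977, 0], [0, 0, 0], -0.15],
    [[-0.0214, -0.0977, 0], [0, 0, 0], -0.15],
    [[-0.0214, -0.0977, 0], [0, 0, 0], -0.15],
  ],
)

```text
clock: 8.2
tcp_pos: [0.5532, 0.0348, 0.0583]
orientation: [-0.108, -0.622, 0.77, -0.086]
wrist_force: [0.6, 3.3, 1.5]
finger_gap: 0.036
```

```bash
python3 bp.py -53 0 0; python3 st.py;  python3 pic.py pics/b6.png
```

```text
n 4
ref [-164.61   10.64  -14.71    0.29]
n 3
now [-53.33   0.4    0.13   0.08] corrected [-53.02   0.06  -0.16]
t 8.25 tcp [0.553  0.0342 0.0583] reader [-1.322e+02  1.000e-01] jaw 167.83 push dir rel 0.18 zaxis [-0.059 -0.268 -0.962] F [1.9  3.29 1.71] gap 0.0362 J [ 0.05  0.48 -0.23  0.94 -0.27 -1.3 ]
```

View pics/b6.png

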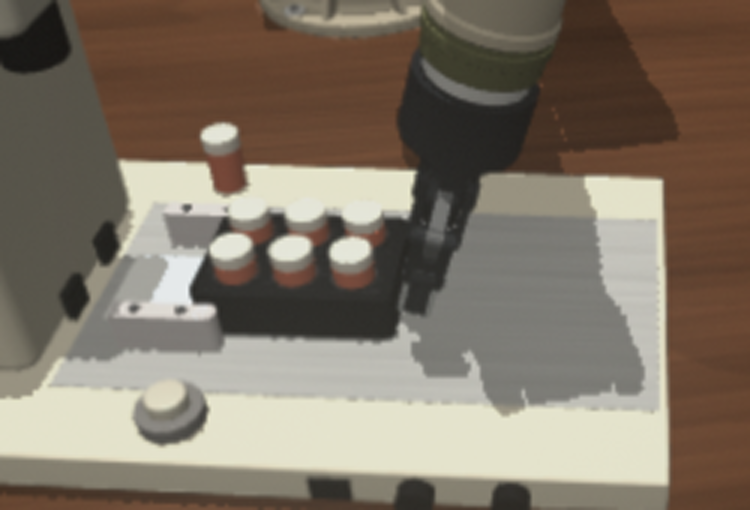

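The block's front has entered the gap between both cheeks without contact force (3 N). I'll continue.

Request:
move_arm(
  commands=[
    [[-0.0214, -0.0977, 0], [0, 0, 0], -0.15],
    [[-0.0214, -0.0977, 0], [0, 0, 0], -0.15],
    [[-0.0214, -0.0977, 0], [0, 0, 0], -0.15],
    [[-0.0214, -0.0977, 0], [0, 0, 0], -0.15],
    [[-0.0214, -0.0977, 0], [0, 0, 0], -0.15],
  ],
)

```text
clock: 8.8
tcp_pos: [0.5489, 0.0153, 0.0583]
orientation: [-0.108, -0.622, 0.77, -0.086]
wrist_force: [1.2, 5.0, 2.7]
finger_gap: 0.0358
```

Request:
move_arm(
  commands=[
    [[-0.0214, -0.0977, 0], [0, 0, 0], -0.15],
    [[-0.0214, -0.0977, 0], [0, 0, 0], -0.15],
    [[-0.0214, -0.0977, 0], [0, 0, 0], -0.15],
    [[-0.0214, -0.0977, 0], [0, 0, 0], -0.15],
    [[-0.0214, -0.0977, 0], [0, 0, 0], -0.15],
  ],
)

```text
clock: 9.3
tcp_pos: [0.5446, -0.0043, 0.0583]
orientation: [-0.108, -0.622, 0.77, -0.086]
wrist_force: [0.7, 4.3, 3.1]
finger_gap: 0.036
```

Request:
move_arm(
  commands=[
    [[-0.0214, -0.0977, 0], [0, 0, 0], -0.15],
    [[-0.0214, -0.0977, 0], [0, 0, 0], -0.15],
    [[-0.0214, -0.0977, 0], [0, 0, 0], -0.15],
    [[-0.0214, -0.0977, 0], [0, 0, 0], -0.15],
    [[-0.0214, -0.0977, 0], [0, 0, 0], -0.15],
  ],
)

```text
clock: 9.8
tcp_pos: [0.5403, -0.0238, 0.0583]
orientation: [-0.108, -0.622, 0.77, -0.086]
wrist_force: [-0.1, 4.6, 2.0]
finger_gap: 0.0365
```

```bash
python3 bp.py 7 0 0; python3 st.py;  python3 pic.py pics/b7.png
```

```text
n 4
ref [-164.61   10.64  -14.71    0.29]
n 3
now [6.53 0.37 0.16 0.42] corrected [ 6.84  0.03 -0.13]
t 9.85 tcp [ 0.5401 -0.0244  0.0583] reader [-72.2   0.1] jaw 167.83 push dir rel 0.18 zaxis [-0.059 -0.268 -0.962] F [1.52 3.2  2.21] gap 0.036 J [-0.05  0.44 -0.3   0.88 -0.27 -1.4 ]
```

View pics/b7.png

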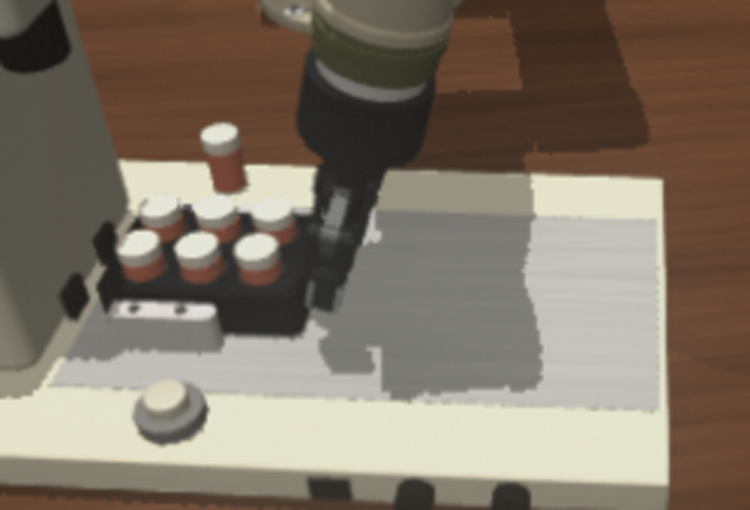

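The block is at (7, 0), about 23 mm short of home. I'll slow down for the last stretch.

Request:
move_arm(
  commands=[
    [[-0.0214, -0.0977, 0], [0, 0, 0], -0.15],
    [[-0.0214, -0.0977, 0], [0, 0, 0], -0.15],
    [[-0.0214, -0.0977, 0], [0, 0, 0], -0.15],
    [[-0.0214, -0.0977, 0], [0, 0, 0], -0.15],
    [[-0.0107, -0.0488, 0], [0, 0, 0], -0.15],
  ],
)

```text
clock: 10.4
tcp_pos: [0.5364, -0.0415, 0.0583]
orientation: [-0.108, -0.622, 0.77, -0.086]
wrist_force: [0.7, 3.8, 2.2]
finger_gap: 0.0361
```

Request:
move_arm(
  commands=[
    [[-0.008, -0.037, 0], [0, 0, 0], -0.15],
    [[-0.005, -0.024, 0], [0, 0, 0], -0.15],
    [[-0.005, -0.024, 0], [0, 0, 0], -0.15],
  ],
)

```text
clock: 10.7
tcp_pos: [0.5358, -0.0445, 0.0583]
orientation: [-0.108, -0.622, 0.77, -0.086]
wrist_force: [0.1, 4.4, 2.5]
finger_gap: 0.0363
```

```bash
python3 bp.py 28 0 0; python3 st.py
```

```text
n 4
ref [-164.61   10.64  -14.71    0.29]
n 2
now [ 2.797e+01 -1.000e-02 -2.300e-01  7.000e-02] corrected [28.27 -0.35 -0.52]
t 10.75 tcp [ 0.5358 -0.0446  0.0583] reader [-51.6   0.2] jaw 167.86 push dir rel 0.21 zaxis [-0.059 -0.267 -0.962] F [0.3  3.29 1.96] gap 0.0363 J [-0.09  0.42 -0.32  0.86 -0.27 -1.44]
```

About 2 mm remain. I'll creep 1 mm per row until the force rises.

Request:
move_arm(
  commands=[
    [[-0.005, -0.024, 0], [0, 0, 0], -0.15],
    [[-0.005, -0.024, 0], [0, 0, 0], -0.15],
  ],
)

```text
clock: 10.95
tcp_pos: [0.5358, -0.0449, 0.0583]
orientation: [-0.107, -0.623, 0.77, -0.085]
wrist_force: [1.1, 13.1, 5.0]
finger_gap: 0.0365
```

Request:
move_arm(
  commands=[
    [[-0.005, -0.024, 0], [0, 0, 0], -0.15],
  ],
)

```text
clock: 11.05
tcp_pos: [0.5358, -0.0451, 0.0583]
orientation: [-0.106, -0.623, 0.77, -0.085]
wrist_force: [2.0, 15.8, 5.6]
finger_gap: 0.0361
```

```bash
python3 st.py
```

```text
t 11.05 tcp [ 0.5358 -0.0451  0.0583] reader [-51.2   0.3] jaw 167.94 push dir rel 0.29 zaxis [-0.057 -0.262 -0.963] F [ 1.98 15.79  5.59] gap 0.0361 J [-0.09  0.42 -0.32  0.86 -0.27 -1.45]
```

Request:
move_arm(
  commands=[
    [[-0.008, -0.037, 0], [0, 0, 0], -0.15],
    [[0, 0, 0], [0, 0, 0], -0.15],
    [[0, 0, 0], [0, 0, 0], -0.15],
  ],
)

```text
clock: 11.35
tcp_pos: [0.5359, -0.0452, 0.0584]
orientation: [-0.105, -0.624, 0.77, -0.084]
wrist_force: [2.0, 17.9, 5.7]
finger_gap: 0.0363
```

```bash
python3 st.py; python3 bp.py 29 0 0;python3 - <<'E'
from fr import *
d=grab("scene"); f=d["frame"][:,:,::-1]; x0,y0=110,150
cv2.imwrite("pics/b8.png",cv2.resize(f[y0:y0+100,x0:x0+160],None,fx=5,fy=5,interpolation=cv2.INTER_CUBIC))
E
```

```text
t 11.35 tcp [ 0.5359 -0.0452  0.0584] reader [-51.    0.4] jaw 168.01 push dir rel 0.36 zaxis [-0.056 -0.26  -0.964] F [ 1.99 17.93  5.7 ] gap 0.0363 J [-0.09  0.42 -0.32  0.86 -0.27 -1.45]
n 4
ref [-164.61   10.64  -14.71    0.29]
n 2
now [28.15  0.24 -0.21  0.07] corrected [28.46 -0.1  -0.5 ]
```

View pics/b8.png

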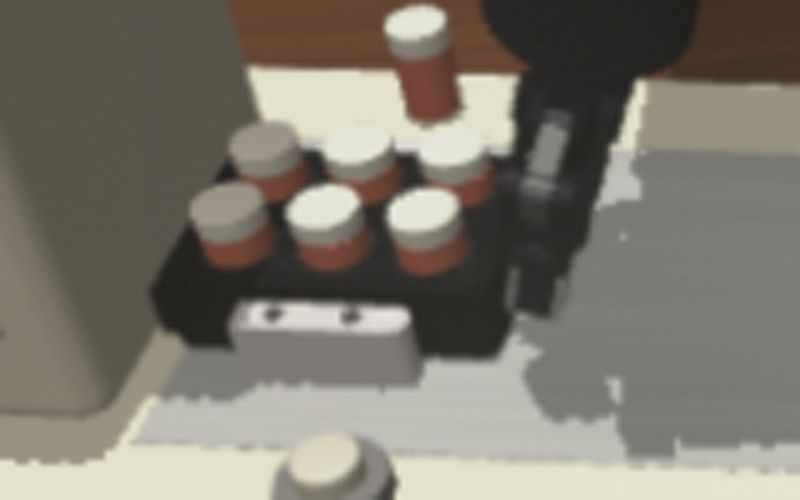

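The force rose sharply from 4 to 18 N and motion stalled, with the block at about x = 28.5–29 in my frame (known bias 1–2 mm), y = 0, and vials clear of the fingers. I'll retreat straight back, look, then lift.

Request:
move_arm(
  commands=[
    [[0.0214, 0.0977, 0], [0, 0, 0], -0.15],
    [[0.043, 0.195, 0], [0, 0, 0], -0.15],
    [[0.107, 0.49, 0], [0, 0, 0], -0.15],
    [[0.107, 0.49, 0], [0, 0, 0], -0.15],
    [[0.107, 0.49, 0], [0, 0, 0], -0.15],
  ],
)

```text
clock: 11.95
tcp_pos: [0.5499, 0.0215, 0.058]
orientation: [-0.109, -0.622, 0.771, -0.087]
wrist_force: [-0.4, -0.2, -0.8]
finger_gap: 0.0361
```

Request:
move_arm(
  commands=[
    [[0, 0, 0.8], [0.24, -0.05, 0], -1],
    [[0, 0, 0.8], [0.49, -0.11, 0], -1],
    [[0.1, 0.4, 0.8], [0.49, -0.11, 0], -1],
    [[0.1, 0.8, 0.8], [0.49, -0.11, 0], -1],
    [[0.1, 0.8, 0], [0.24, -0.05, 0], -1],
  ],
)

```text
clock: 12.45
tcp_pos: [0.565, 0.1009, 0.1913]
orientation: [0.004, -0.627, 0.779, -0.002]
wrist_force: [1.1, 0.3, 0.6]
finger_gap: 0.0002
```

```bash
python3 st.py; python3 bp.py 29 0 0
python3 - <<'E'
from fr import *
for n in("top","scene"):
    d=grab(n); f=d["frame"][:,:,::-1].copy()
    P=[(-34,43),(-34,-43),(-28,43),(-28,-43)]
    q=proj(d,[[*r2w(*p),.069] for p in P])
    q2=proj(d,[[*r2w(x,y),.063] for x,y in((-7,52.5),(-7,-52.5))])
    x0,y0,w,h=(360,130,150,150) if n=="top" else (100,140,200,130)
    k=4 if n=="top" else 4
    z=cv2.resize(f[y0:y0+h,x0:x0+w],None,fx=k,fy=k,interpolation=cv2.INTER_CUBIC)
    for p in [*q[:2],*q2]: cv2.drawMarker(z,tuple(int(round(v)) for v in ((p-[x0,y0]+.5)*k)),(0,0,255),0,10,1)
    cv2.imwrite(f"pics/c_{n}.png",z)
E
```

```text
t 12.45 tcp [0.565  0.1009 0.1913] reader [-200.    -2.5] jaw 167.67 push dir rel 0.02 zaxis [ 0.008  0.002 -1.   ] F [1.1  0.32 0.61] gap 0.0002 J [ 0.04  0.33 -0.08  1.15  0.   -1.32]
n 4
ref [-164.61   10.64  -14.71    0.29]
n 2
now [2.839e+01 3.900e-01 2.000e-01 2.000e-02] corrected [28.69  0.05 -0.09]
```

View pics/c_top.png

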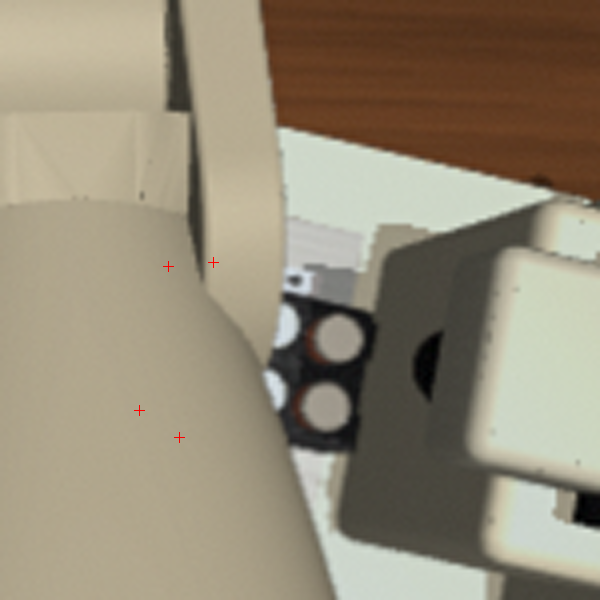

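View pics/c_scene.png

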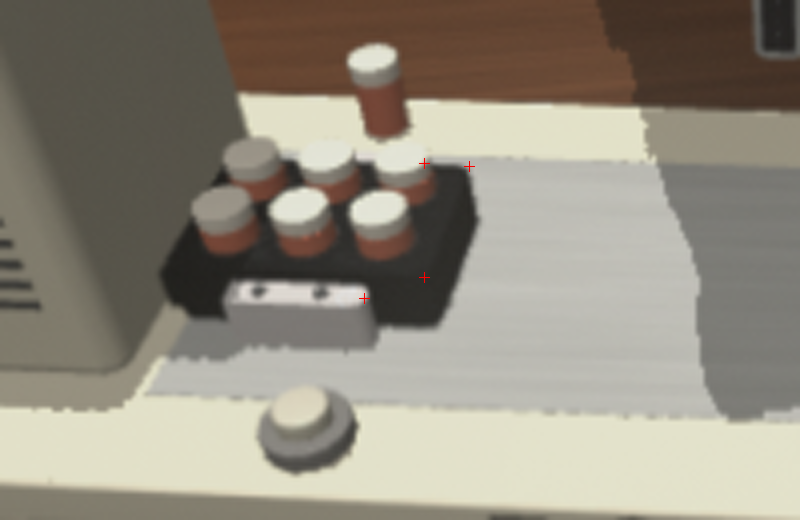

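The scene view now shows the block squarely between the cheeks against the column side, rear overhang as expected. To be sure before the key, I'll swing the arm aside for a clear top view.

Request:
move_arm(
  commands=[
    [[-0.6, 0.8, 0.2], [0, 0, 0], -1],
    [[-0.6, 0.8, 0.2], [0, 0, 0], -1],
    [[-0.6, 0.8, 0.2], [0, 0, 0], -1],
    [[-0.6, 0.8, 0.2], [0, 0, 0], -1],
    [[-0.6, 0.8, 0.2], [0, 0, 0], -1],
  ],
)

```text
clock: 13.1
tcp_pos: [0.4409, 0.2613, 0.2254]
orientation: [-0.001, -0.628, 0.778, -0.0]
wrist_force: [0.8, 0.4, 0.1]
finger_gap: 0.0001
```

Request:
move_arm(
  commands=[
    [[-0.6, 0.8, 0], [0, 0, 0], -1],
    [[-0.6, 0.8, 0], [0, 0, 0], -1],
    [[-0.4, 0.8, 0], [0, 0, 0], -1],
    [[0, 0, 0], [0, 0, 0], -1],
  ],
)

```text
clock: 13.5
tcp_pos: [0.3762, 0.3592, 0.2252]
orientation: [-0.001, -0.63, 0.777, 0.0]
wrist_force: [0.1, -0.2, 0.6]
finger_gap: 0.0001
```

```bash
python3 st.py
python3 - <<'E'
from fr import *
d=grab("top"); f=d["frame"][:,:,::-1].copy(); cv2.imwrite("pics/d_full.png",f)
P=[(-34,37,.069),(-34,-37,.069),(-7,52.5,.063),(-7,-52.5,.063),(-8,20,.091),(-8,-20,.091),(30,20,.091),(30,-20,.091)]
q=proj(d,[[*r2w(x,y),z] for x,y,z in P])
x0,y0,w,h=(360,140,130,130);k=4.5
z=cv2.resize(f[y0:y0+h,x0:x0+w],None,fx=k,fy=k,interpolation=cv2.INTER_CUBIC)
for p in q: cv2.drawMarker(z,tuple(int(round(v)) for v in ((p-[x0,y0]+.5)*k)),(0,0,255),0,8,1)
cv2.imwrite("pics/d_top.png",z)
E
```

```text
t 13.5 tcp [0.3762 0.3592 0.2252] reader [-412.  -242.1] jaw 168.11 push dir rel 0.46 zaxis [-0.001 -0.    -1.   ] F [ 0.11 -0.16  0.56] gap 0.0001 J [ 0.61  0.22 -0.14  1.21  0.   -0.76]
```

View pics/d_top.png

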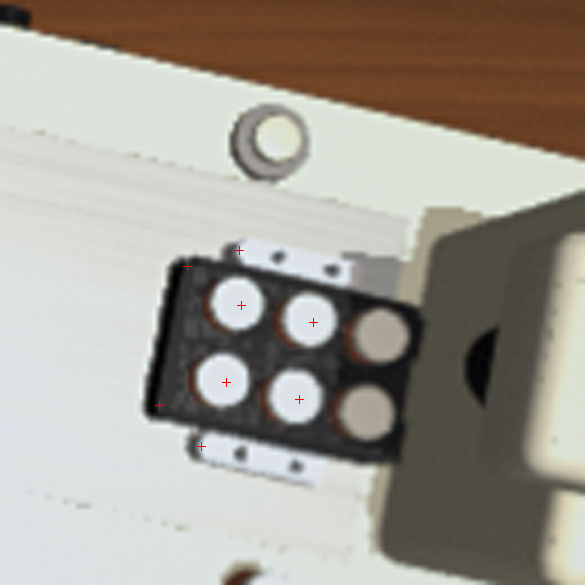

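Run:
```python
from fr import *
d=grab("top"); g=cv2.cvtColor(d["frame"],cv2.COLOR_RGB2GRAY).astype(np.float32)
g0=cv2.cvtColor(cv2.imread("pics/top0.png"),cv2.COLOR_BGR2GRAY).astype(np.float32)
def prof(img,y,z,xs):
    q=proj(d,[[*r2w(x,y),z] for x in xs]).astype(np.float32)
    return cv2.remap(img,q[:,:1],q[:,1:],cv2.INTER_LINEAR).ravel()
xs=np.arange(-16,72,2.)
for y in(52.5,-52.5): print("cheek",y,list(zip(xs.astype(int).tolist(),prof(g0,y,.063,xs).astype(int).tolist())))
# stop pad faces in initial image, z ~12mm mid / top 25
xs=np.arange(84,106,1.)
for y in(20,-20,25,-25): print("pad",y,list(zip(xs.astype(int).tolist(),prof(g0,y,.058,xs).astype(int).tolist())))
xs=np.arange(-45,-25,1.)
for y in(-25,0,25): print("rear",y,list(zip(xs.astype(int).tolist(),prof(g,y,.067,xs).astype(int).tolist())))
# caps
m=(g>170).astype(np.uint8); 
C=[]
for x,y in((-8,20),(-8,-20),(30,20),(30,-20)):
    q=proj(d,[[*r2w(x-2,y),.091]])[0].round().astype(int); n,l,st,ce=cv2.connectedComponentsWithStats(m,connectivity=4); i=l[q[1],q[0]]; C.append(ce[i]); print(st[i,4])
print(w2r(onz(d,C,.091)[:,:2]))
```

```text
cheek 52.5 [(-16, 186), (-14, 129), (-12, 97), (-10, 102), (-8, 152), (-6, 222), (-4, 224), (-2, 223), (0, 222), (2, 222), (4, 223), (6, 222), (8, 218), (10, 177), (12, 124), (14, 96), (16, 126), (18, 188), (20, 217), (22, 222), (24, 221), (26, 221), (28, 222), (30, 221), (32, 221), (34, 222), (36, 217), (38, 195), (40, 137), (42, 102), (44, 96), (46, 123), (48, 178), (50, 221), (52, 208), (54, 175), (56, 150), (58, 142), (60, 133), (62, 130), (64, 130), (66, 131), (68, 131), (70, 131)]
cheek -52.5 [(-16, 194), (-14, 140), (-12, 78), (-10, 86), (-8, 155), (-6, 207), (-4, 224), (-2, 223), (0, 221), (2, 221), (4, 221), (6, 222), (8, 218), (10, 188), (12, 117), (14, 91), (16, 124), (18, 187), (20, 222), (22, 222), (24, 221), (26, 221), (28, 221), (30, 221), (32, 221), (34, 222), (36, 222), (38, 215), (40, 177), (42, 132), (44, 114), (46, 135), (48, 184), (50, 214), (52, 221), (54, 221), (56, 220), (58, 219), (60, 219), (62, 217), (64, 217), (66, 217), (68, 217), (70, 216)]
pad 20 [(84, 132), (85, 118), (86, 91), (87, 60), (88, 38), (89, 24), (90, 11), (91, 11), (92, 12), (93, 12), (94, 
[... 953 characters left out ...]
-35, 28), (-34, 42), (-33, 54), (-32, 54), (-31, 54), (-30, 54), (-29, 54), (-28, 53), (-27, 53), (-26, 52)]
rear 0 [(-45, 223), (-44, 217), (-43, 208), (-42, 148), (-41, 94), (-40, 56), (-39, 27), (-38, 9), (-37, 13), (-36, 19), (-35, 30), (-34, 42), (-33, 50), (-32, 51), (-31, 52), (-30, 52), (-29, 54), (-28, 56), (-27, 57), (-26, 58)]
rear 25 [(-45, 221), (-44, 218), (-43, 201), (-42, 146), (-41, 91), (-40, 54), (-39, 23), (-38, 8), (-37, 11), (-36, 15), (-35, 29), (-34, 42), (-33, 49), (-32, 51), (-31, 53), (-30, 55), (-29, 57), (-28, 56), (-27, 53), (-26, 51)]
95
98
93
99
[[ -9.80746986  20.40779161]
 [ -9.60716722 -19.40389173]
 [ 28.30195376  20.62613395]
 [ 28.34084841 -19.68295496]]
```

The block is home: its rear top edge reads -35 and the cheek noses -8.1 in my frame, so the same -1 mm bias applies to both. That gives the 27 mm overhang and a yaw within 0.3°. The spare vial, mouse and jar haven't been touched. Next I'll locate the key and plan a tilted press that keeps the forearm away from the head.

Run:
```python
from fr import *
d=grab("top"); hsv=cv2.cvtColor(d["frame"],cv2.COLOR_RGB2HSV).astype(int); x0,y0=405,155
c=d["frame"].astype(int)[y0:y0+32,x0:x0+32]
g=c.mean(2); 
m=(g>185).astype(np.uint8); n,l,st,ce=cv2.connectedComponentsWithStats(m,connectivity=4)
kp=proj(d,[[*r2w(4,117),.057]])[0]-[x0,y0]; i=l[int(kp[1]),int(kp[0])]; print(kp,st[i],ce[i])
w=onz(d,[ce[i]+[x0,y0]],.057)[0]; print("key",w,w2r(w))
k=w2r(w); t=r2w(k[0]+5.3,k[1]); p=env.get_state()["tcp_pos"]
print("tcp target",t,"shift units",(t-p[:2])/.04,"via",)
```

```text
[16.45385538 15.20902838] [12 11 10 10 72] [16.31944444 15.20833333]
key [ 0.63802053 -0.12360356  0.057     ] [  3.67983567 116.92712531]
tcp target [ 0.63688695 -0.12878092] shift units [  6.46382541 -12.13519606] via
```

Run:
```python
# rough arm geometry from upright poses
import numpy as np
from scipy.optimize import lsq_linear
J=np.array([[.314,.045],[.47,.07],[.55,-.08],[.22,-.14],[.33,-.08]])
T=np.array([[.2071,.5359,.2494],[.618,.1566,.1663],[.6186,.1568,.0586],[.3762,.3592,.2252],[.565,.1009,.1913]])
r=np.sqrt((T[:,:2]**2).sum(1)-.0064); A=[];b=[]
for (a,c),R,z in zip(J,r,T[:,2]):
    f=a-c
    A+= [[np.sin(a),np.cos(f),np.sin(f),1,0],[np.cos(a),-np.sin(f),np.cos(f),0,1]]; b+=[R,z]
s=np.linalg.lstsq(np.array(A),np.array(b),rcond=None); print(s[0],s[1])
```

```text
[ 0.51665834  0.40661039  0.05406708  0.00333442 -0.18584098] [1.44809649e-05]
```

Request:
move_arm(
  commands=[
    [[0.57, -0.893, 0], [-0.49, 0.107, 0], -1],
    [[0.57, -0.893, 0], [-0.49, 0.107, 0], -1],
    [[0.57, -0.893, 0], [-0.49, 0.107, 0], -1],
    [[0.57, -0.893, 0], [-0.49, 0.107, 0], -1],
    [[0.57, -0.893, 0], [0, 0, 0], -1],
  ],
)

```text
clock: 14.15
tcp_pos: [0.4935, 0.1765, 0.225]
orientation: [-0.11, -0.622, 0.77, -0.087]
wrist_force: [0.9, -0.8, -0.3]
finger_gap: -0.0004
```

Request:
move_arm(
  commands=[
    [[0.57, -0.893, 0], [0, 0, 0], -1],
    [[0.57, -0.893, 0], [0, 0, 0], -1],
    [[0.57, -0.893, 0], [0, 0, 0], -1],
    [[0.57, -0.893, 0], [0, 0, 0], -1],
    [[0.57, -0.893, 0], [0, 0, 0], -1],
  ],
)

```text
clock: 14.65
tcp_pos: [0.6067, -0.0036, 0.2259]
orientation: [-0.109, -0.621, 0.771, -0.087]
wrist_force: [1.2, 1.4, -0.9]
finger_gap: -0.0006
```

Request:
move_arm(
  commands=[
    [[0.57, -0.893, 0], [0, 0, 0], -1],
    [[0.57, -0.893, 0], [0, 0, 0], -1],
    [[0, 0, 0], [0, 0, 0], -1],
  ],
)

```text
clock: 14.95
tcp_pos: [0.6532, -0.0784, 0.225]
orientation: [-0.109, -0.619, 0.773, -0.087]
wrist_force: [0.1, -0.5, 0.1]
finger_gap: 0.0003
```

```bash
python3 st.py
python3 - <<'E'
from h import *
d=grab("scene"); cv2.imwrite("pics/e1.png",d["frame"][:,:,::-1])
E
```

```text
t 14.95 tcp [ 0.6532 -0.0784  0.225 ] reader [-43.8 122.1] jaw 167.37 push dir rel -0.28 zaxis [-0.061 -0.27  -0.961] F [ 0.07 -0.49  0.1 ] gap 0.0003 J [-0.12  0.52  0.27  1.35 -0.28 -1.47]
```

View pics/e1.png

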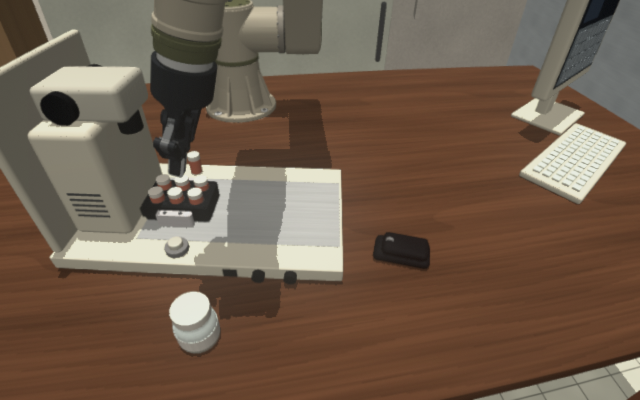

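The arm stands clear of the head, with the tips short of the key and everything else in place. I'll move over the key and come down to just above it.

Request:
move_arm(
  commands=[
    [[-0.08, -0.25, -0.6], [0, 0, 0], -1],
    [[-0.08, -0.25, -0.6], [0, 0, 0], -1],
    [[-0.08, -0.25, -0.6], [0, 0, 0], -1],
    [[-0.08, -0.25, -0.6], [0, 0, 0], -1],
    [[-0.09, -0.26, -0.6], [0, 0, 0], -1],
  ],
)

```text
clock: 15.5
tcp_pos: [0.6342, -0.1217, 0.1053]
orientation: [-0.109, -0.622, 0.77, -0.087]
wrist_force: [0.8, -0.1, -0.9]
finger_gap: -0.0
```

```bash
python3 st.py
python3 - <<'E'
from h import *
d=grab("scene"); f=d["frame"][:,:,::-1]; x0,y0=30,50
cv2.imwrite("pics/e2.png",cv2.resize(f[y0:y0+230,x0:x0+260],None,fx=2.6,fy=2.6,interpolation=cv2.INTER_CUBIC))
E
```

```text
t 15.5 tcp [ 0.6342 -0.1217  0.1053] reader [  2.7 112.8] jaw 167.85 push dir rel 0.2 zaxis [-0.06  -0.269 -0.961] F [ 0.8  -0.1  -0.91] gap -0.0 J [-0.19  0.54  0.01  1.04 -0.28 -1.55]
```

View pics/e2.png

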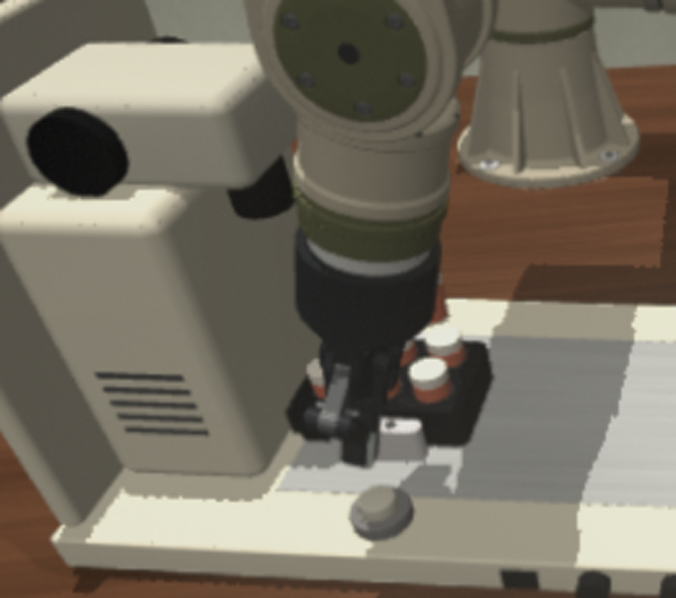

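Request:
move_arm(
  commands=[
    [[0, 0, 0], [0, 0, 0], -1],
    [[0, 0, 0], [0, 0, 0], -1],
  ],
)

```text
clock: 15.75
tcp_pos: [0.6357, -0.1212, 0.1075]
orientation: [-0.108, -0.622, 0.77, -0.087]
wrist_force: [0.0, 0.3, 0.3]
finger_gap: 0.0004
```

```bash
python3 st.py
python3 - <<'E'
from fr import *
s=env.get_state();p=s["tcp_pos"]; d=grab("scene")
c=[*(p[:2]-X*.0053),p[2]-.0213]; print("contact pt",c,w2r(c),proj(d,[c]), "key",proj(d,[[.638,-.1236,.057]]))
f=d["frame"][:,:,::-1]; x0,y0=120,170
z=cv2.resize(f[y0:y0+100,x0:x0+130],None,fx=5,fy=5,interpolation=cv2.INTER_CUBIC)
for q in proj(d,[c,[.638,-.1236,.057]]): cv2.drawMarker(z,tuple(int(v) for v in (q-[x0,y0]+.5)*5),(0,0,255),0,12,1)
cv2.imwrite("pics/e3.png",z)
E
```

```text
t 15.75 tcp [ 0.6357 -0.1212  0.1075] reader [  1.9 114.2] jaw 167.86 push dir rel 0.21 zaxis [-0.058 -0.269 -0.961] F [0.01 0.3  0.34] gap 0.0004 J [-0.19  0.54  0.01  1.05 -0.28 -1.55]
contact pt [np.float64(0.6368626200974485), np.float64(-0.11605673615355104), np.float64(0.08615151232388651)] [ -3.4446962  114.18187345] [[174.6829195  228.10043049]] key [[174.13807701 240.96982654]]
```

View pics/e3.png

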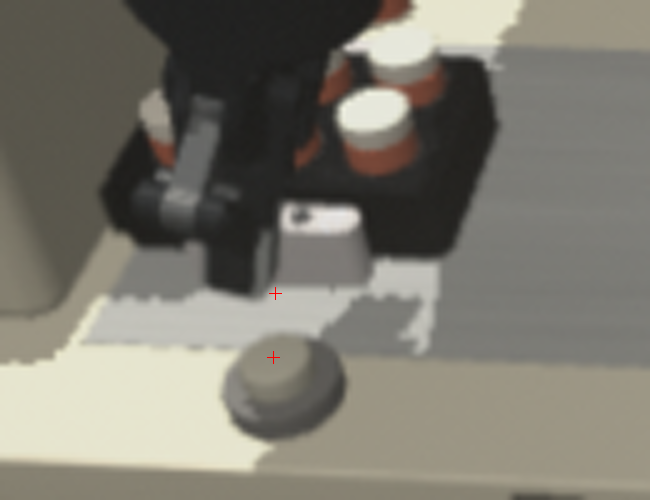

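The tip's lower edge sits about 7 mm short of the key centre in x. I'll correct that and come down to just above the key.

Request:
move_arm(
  commands=[
    [[0.03, -0.19, 0], [0, 0, 0], -1],
    [[0, 0, -0.3], [0, 0, 0], -1],
    [[0, 0, -0.3], [0, 0, 0], -1],
    [[0, 0, 0], [0, 0, 0], -1],
  ],
)

```text
clock: 16.2
tcp_pos: [0.6351, -0.1285, 0.0796]
orientation: [-0.11, -0.623, 0.77, -0.085]
wrist_force: [-1.0, 0.6, -0.3]
finger_gap: -0.0001
```

```bash
python3 st.py
```

```text
t 16.2 tcp [ 0.6351 -0.1285  0.0796] reader [  9.1 115.1] jaw 167.86 push dir rel 0.21 zaxis [-0.063 -0.268 -0.961] F [-1.04  0.62 -0.3 ] gap -0.0001 J [-0.2   0.57 -0.02  0.99 -0.28 -1.56]
```

Request:
move_arm(
  commands=[
    [[0, 0, -0.05], [0, 0, 0], -1],
    [[0, 0, -0.05], [0, 0, 0], -1],
  ],
)

```text
clock: 16.4
tcp_pos: [0.6368, -0.1289, 0.0781]
orientation: [-0.108, -0.622, 0.77, -0.087]
wrist_force: [0.3, 0.4, -0.6]
finger_gap: -0.0005
```

Request:
move_arm(
  commands=[
    [[0, 0, -0.05], [0, 0, 0], -1],
    [[0, 0, 0], [0, 0, 0], -1],
  ],
)

```text
clock: 16.6
tcp_pos: [0.6369, -0.129, 0.0765]
orientation: [-0.108, -0.622, 0.77, -0.087]
wrist_force: [-0.1, 0.1, 0.7]
finger_gap: -0.0003
```

Request:
move_arm(
  commands=[
    [[0, 0, -0.05], [0, 0, 0], -1],
    [[0, 0, 0], [0, 0, 0], -1],
  ],
)

```text
clock: 16.8
tcp_pos: [0.637, -0.129, 0.0745]
orientation: [-0.108, -0.622, 0.77, -0.087]
wrist_force: [-0.5, 0.5, 2.5]
finger_gap: 0.0003
```

Request:
move_arm(
  commands=[
    [[0, 0, -0.05], [0, 0, 0], -1],
    [[0, 0, 0], [0, 0, 0], -1],
  ],
)

```text
clock: 17.0
tcp_pos: [0.637, -0.129, 0.0725]
orientation: [-0.108, -0.622, 0.77, -0.087]
wrist_force: [0.2, 0.9, 4.3]
finger_gap: 0.0001
```

Request:
move_arm(
  commands=[
    [[0, 0, -0.05], [0, 0, 0], -1],
    [[0, 0, 0], [0, 0, 0], -1],
  ],
)

```text
clock: 17.2
tcp_pos: [0.637, -0.129, 0.0712]
orientation: [-0.108, -0.622, 0.77, -0.087]
wrist_force: [-1.3, 1.2, 6.4]
finger_gap: -0.0001
```

Request:
move_arm(
  commands=[
    [[0, 0, -0.05], [0, 0, 0], -1],
    [[0, 0, 0], [0, 0, 0], -1],
  ],
)

```text
clock: 17.4
tcp_pos: [0.6371, -0.1291, 0.0709]
orientation: [-0.108, -0.622, 0.77, -0.088]
wrist_force: [-4.5, 2.7, 15.8]
finger_gap: -0.0001
```

Request:
move_arm(
  commands=[
    [[0, 0, -0.03], [0, 0, 0], -1],
    [[0, 0, 0], [0, 0, 0], -1],
    [[0, 0, 0], [0, 0, 0], -1],
  ],
)

```text
clock: 17.7
tcp_pos: [0.6372, -0.1291, 0.0707]
orientation: [-0.108, -0.622, 0.77, -0.088]
wrist_force: [-6.7, 4.1, 20.7]
finger_gap: -0.0005
```

```bash
python3 st.py
python3 - <<'E'
from h import *
d=grab("scene"); f=d["frame"][:,:,::-1]; x0,y0=100,150
cv2.imwrite("pics/e4.png",cv2.resize(f[y0:y0+120,x0:x0+150],None,fx=5,fy=5,interpolation=cv2.INTER_CUBIC))
E
```

```text
t 17.7 tcp [ 0.6372 -0.1291  0.0707] reader [  9.2 117.3] jaw 167.9 push dir rel 0.25 zaxis [-0.056 -0.271 -0.961] F [-6.68  4.11 20.73] gap -0.0005 J [-0.2   0.57 -0.03  0.97 -0.28 -1.56]
```

View pics/e4.png

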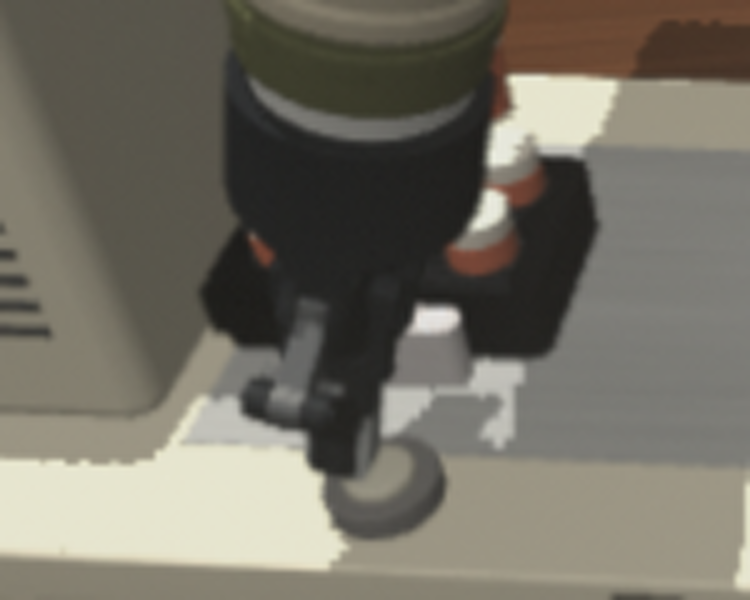

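The key sits low in its housing, with the tip on it near (345,470) of the zoom. The force went from soft (under 5 N over about 6 mm) to a hard stop at 20 N, so it is fully down. Let go straight up, then clear the area.

Request:
move_arm(
  commands=[
    [[0, 0, 0.1], [0, 0, 0], -1],
    [[0, 0, 0.3], [0, 0, 0], -1],
    [[0, 0, 0.6], [0, 0, 0], -1],
    [[0, 0, 0.8], [0, 0, 0], -1],
    [[0, 0.3, 0.8], [0, 0, 0], -1],
  ],
)

```text
clock: 18.25
tcp_pos: [0.6362, -0.118, 0.1716]
orientation: [-0.109, -0.622, 0.771, -0.086]
wrist_force: [0.3, 0.2, -0.6]
finger_gap: -0.0001
```

Request:
move_arm(
  commands=[
    [[-0.3, 0.8, 0.6], [0, 0, 0], -1],
    [[-0.5, 0.8, 0], [0, 0, 0], -1],
    [[-0.5, 0.8, 0], [0, 0, 0], -1],
    [[-0.6, 0.8, 0], [0, 0, 0], -1],
    [[-0.6, 0.8, 0], [0, 0, 0], -1],
  ],
)

```text
clock: 18.75
tcp_pos: [0.5358, 0.044, 0.1951]
orientation: [-0.108, -0.622, 0.771, -0.087]
wrist_force: [0.7, 0.4, 0.1]
finger_gap: 0.0003
```

Request:
move_arm(
  commands=[
    [[-0.6, 0.8, 0], [0, 0, 0], -1],
    [[-0.6, 0.8, 0], [0, 0, 0], -1],
    [[-0.6, 0.8, 0], [0, 0, 0], -1],
    [[-0.6, 0.8, 0], [0, 0, 0], -1],
    [[-0.6, 0.8, 0], [0, 0, 0], -1],
  ],
)

```text
clock: 19.25
tcp_pos: [0.4157, 0.204, 0.1952]
orientation: [-0.108, -0.622, 0.77, -0.087]
wrist_force: [1.3, -0.1, -0.4]
finger_gap: -0.0
```

Request:
move_arm(
  commands=[
    [[-0.3, 0.6, 0], [0, 0, 0], -1],
    [[0, 0, 0], [0, 0, 0], -1],
    [[0, 0, 0], [0, 0, 0], -1],
  ],
)

```text
clock: 19.55
tcp_pos: [0.4047, 0.2273, 0.1951]
orientation: [-0.108, -0.623, 0.77, -0.087]
wrist_force: [0.5, -0.6, 0.9]
finger_gap: -0.0002
```

```bash
python3 st.py; python3 bp.py 29 0 0
python3 - <<'E'
from h import *
for n in("top","scene"):
    d=grab(n); f=d["frame"][:,:,::-1]; g0=cv2.imread(f"pics/{n}0.png")
    x0,y0=(220,80) if n=="top" else (30,130)
    a=cv2.resize(f[y0:y0+220,x0:x0+420],None,fx=1.9,fy=1.9,interpolation=cv2.INTER_CUBIC) 
    cv2.imwrite(f"pics/f_{n}.png",a)
    D=cv2.absdiff(f,g0).max(2)
    rois={"top":{"mouse":(225,130,280,172),"jar":(385,92,418,128),"spare":(405,262,428,282)},"scene":{"mouse":(370,230,432,268),"jar":(168,290,222,355),"spare":(184,150,204,174)}}[n]
    for k,(a0,b0,a1,b1) in rois.items(): r=D[b0:b1,a0:a1]; print(n,k,"changed px",int((r>40).sum()),"of",r.size)
E
```

```text
t 19.55 tcp [0.4047 0.2273 0.1951] reader [-289.2 -186.1] jaw 167.95 push dir rel 0.3 zaxis [-0.058 -0.269 -0.961] F [ 0.49 -0.58  0.86] gap -0.0002 J [ 0.47  0.28 -0.17  1.3  -0.22 -0.87]
n 4
ref [-164.61   10.64  -14.71    0.29]
n 2
now [28.18  0.35  0.36  0.19] corrected [2.848e+01 1.000e-02 7.000e-02]
top mouse changed px 0 of 2310
top jar changed px 0 of 1188
top spare changed px 0 of 460
scene mouse changed px 0 of 2356
scene jar changed px 0 of 3510
scene spare changed px 0 of 480
```

View pics/f_top.png

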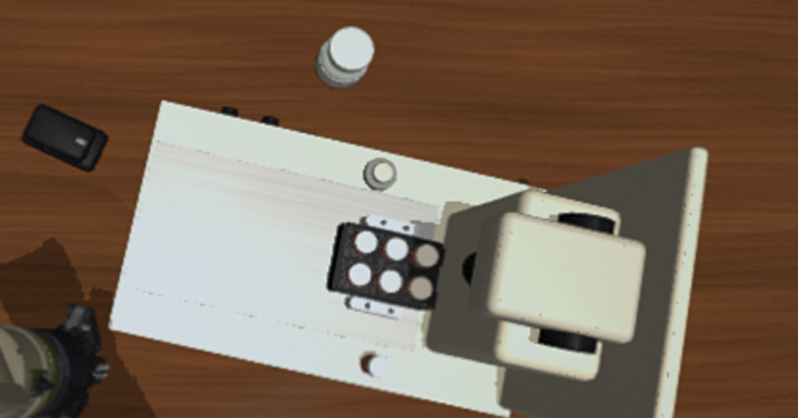

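View pics/f_scene.png

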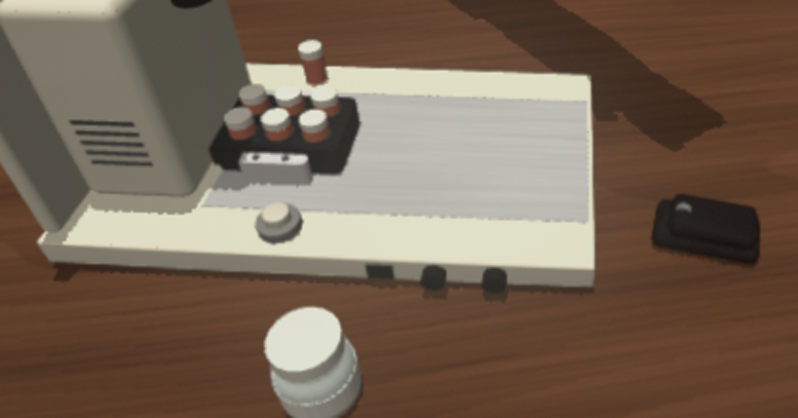

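Both views show the block home between the cheeks, the key up again, and the bystanders unchanged (zero changed pixels). The arm is clear of everything, so I'm handing in.

```bash
python3 -c "
from workcell import job
print(job.hand_in())"
```

```text
the job is handed in; nothing more can be done
None
```

The block is home against the rear stop pads, the start key has been pressed fully down and released, and the job is handed in. It took about 20 s of robot time.

- **Push:** I pushed with two spread fingertips on the block's rear face, first along a gentle arc to straighten its 15° skew, then straight through the gap. The push force was about 3–5 N until it rose sharply to 18 N with no further travel at the pads.
- **Key:** With the shut fingertips, the key gave about 6 mm of soft travel and then a hard stop at 20 N. I lifted straight off, and the last pictures show it up again.
- **Last checks:** The block sat at y ≈ 0 with less than about 0.3° of yaw. The jar, mouse and spare vial showed no changed pixels in either view.
- **Disagreement:** The cap positions put the block at x ≈ 28.5 instead of 30. The cheek noses read about 1.1 mm low in the same frame, so I took most of that as calibration bias. The rear-end overhang from the noses came out at the expected 27 mm, and about 0.4 mm is left unexplained. The pads themselves were hidden from view, so contact with them rests on the force and stall.

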